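# Put the baking kit away in the pantry

## Task

Baking is done: put the kit away. Lay the rolling pin across its wooden stand so that both ends sit right down in their slots, stand the two loose glass spice jars in the two empty bays of the spice tray beside the one already there, and set each round cutter flat, knob up, in the bay of the steel tin that fits it (large in the wide bay, small in the narrow one). The jars are glass: set them down without dropping or tipping them over, and leave the jar already in the tray and the mortar where they are.

Things in the scene. Friction and masses are not known exactly. Their poses are not given: they have to be found in the camera images.
- rolling_pin: Light wooden rolling pin lying level along its own x; ends alike, 330 mm over all, 0.26 kg. Barrel 45 mm diameter, 150 mm long; beside each barrel end a bare steel axle 16 mm diameter, 30 mm long (75 to 105 mm from the middle); then handles 60 mm long, at most 25 mm diameter. Origin: on the axis at mid-length, 22.5 mm up at the start. It can roll: its y and z turn with it.
- pin_stand: Dark wood stand, fixed; base 210x90x12 mm, two cheeks 14 mm thick, 82 high, centred at x = +-90 mm. Notch in each, open at top: mouth 52 mm wide, tapering to a 20 mm slot from 58 down to 48 mm height. Pin lies along x, axle in the slots, barrel between the cheeks (8 mm free each end); home, its axis is 56 mm up and the handles jut 60 mm past the base. Origin: centre of underside, z up.
- jar_a: Round glass spice jar with a brass screw lid, standing upright: glass 46 mm diameter, lid 45 mm diameter, 72 mm tall over all, about 0.16 kg. Origin: centre of its underside, z up its axis. One of two alike to be put in the tray; either may take either empty bay.
- jar_b: Round glass spice jar with a brass screw lid, standing upright: glass 46 mm diameter, lid 45 mm diameter, 72 mm tall over all, about 0.16 kg. Origin: centre of its underside, z up its axis. One of two alike to be put in the tray; either may take either empty bay.
- spice_tray: Wooden spice tray, fixed: 206 x 72 mm, floor 5 mm thick, walls and dividers 5 mm thick, 22 mm high. Three bays 62 x 62 mm in a row along x, centred at x = -67, 0 and +67 mm, y = 0. The bay at x = -67 mm already holds a jar; those at 0 and +67 mm are empty. Origin: centre of the underside; x along the row, z up.
- jar_home: Round glass spice jar with a brass screw lid, standing upright: glass 46 mm diameter, lid 45 mm diameter, 72 mm tall over all, about 0.16 kg. Origin: centre of its underside, z up its axis. It stands already in the end bay of the spice tray (x = -67 mm of the tray) and stays there.
- cutter_large: Round steel pastry cutter standing on its edge, with a wooden knob on a flat bridge over it: ring 74 mm outside diameter, 33 mm high with the bridge; round upright knob 28 mm diameter on the ring's axis, from 33 to 67 mm up. About 0.13 kg. Origin: centre of its underside, z up; any yaw. The larger of the two; belongs in the wide bay of the tin.
- cutter_small: Round steel pastry cutter standing on its edge, with a wooden knob on a flat bridge over it: ring 50 mm outside diameter, 33 mm high with the bridge; round upright knob 28 mm diameter on the ring's axis, from 33 to 67 mm up. About 0.09 kg. Origin: centre of its underside, z up; any yaw. The smaller of the two; belongs in the narrow bay of the tin.
- cutter_tin: Open steel tin, fixed: 173 x 100 mm, 25 mm high (rolled rim to 27), walls and floor 3 mm, one divider across. Wide bay 94 (x) x 94 (y) mm centred at x = +36.5 mm; narrow bay 70 (x) x 94 (y) mm centred at x = -48.5 mm; both at y = 0. Origin: centre of the underside; x along the long side towards the wide bay, z up.
- mortar: White ceramic mortar with its pestle leaning in it, 110 mm diameter, 72 mm high (pestle to about 100 mm), 0.9 kg; a bystander beyond the work. Origin: centre of its underside.
There are look-alikes about, which are no part of the job. What is shaped like the cutter_small but red is not meant. What is shaped like the cutter_large but blue is not meant.

How it is judged:
By the outcome, as a careful person would: the job done as asked, in the order asked, and still so for the second after the job is handed in, with the robot touching nothing.
It also fails if it takes over 131 s, if anything falls off the work surface, if the arm or the gripper's body presses on something with over 40 N, if the wrist force passes 120 N, or if a joint passes its speed limit or range.

## Robot

A 6-joint arm with a two-finger parallel gripper is mounted at the origin on the work surface. World frame = base frame: x ahead of the robot, y to its left, z up, the work surface at z = 0. Lengths are in m, angles in rad, forces in N, time in s.
With the tool pointing down it reaches from about 0.35 to 0.925 m from the base axis. Payload 6.4 kg.
Tool frame: the origin (TCP) lies on the centre line of the jaws, within the pads' length; the fingertips stand 22 mm ahead of it and the grasp point (between the pads) lies 3 mm ahead of it (r.finger_overhang is the distance from the TCP to the fingertips, in m); z points along the fingers, y is the line along which they close (so a half turn about z gives the same grasp; the last joint's range is limited). The gripper opens to 94 mm and grips with 3 to 60 N. Pads are 16 mm wide; open, the fingers measure 119 mm over their backs; the gripper's body (75 mm by 177 mm) begins 78 mm behind the grasp point.
Start: joints at [-1.507, 0.245, 1.558, -0, 1.339, -0.174], TCP at [0.153, -0.632, 0.227] pointing down, gripper open.
Joint ranges: [-3.13, 3.13], [-1.02, 2.26], [0.13, 2.54], [-0.95, 4.09], [0.21, 2.88], [-2.74, 2.74]. Speed limits (rad/s): [2.57, 2.57, 3.14, 3.14, 3.14, 3.14].

## Interface

Orientations are given as a unit quaternion [x, y, z, w].
In Python, from plant import r gives the robot as it stands.
- The arm moves only by the shell command python3 -m crank 'ROWS' [FORCE]. ROWS is JSON, one flat list of numbers, 7 for each row, row after row: the turn, a rotation vector about the tool's x, y, z normalised to -1 to 1, where 1 is 60 degrees, then the shift along the tool's x, y, z normalised to -1 to 1, where 1 is 0.03 m, then the opening, from 0 (shut) to 1 (fully open). A call has exactly 5 rows; each row shifts and turns the commanded pose from where the row before left it, along the tool's axes as they then stand; what a row does not reach is not made up. A row lasts 1/8 s, in which the tool goes at most 62.5 mm and 10.7 degrees, less where a joint would pass 70% of its speed; a pose out of reach is approached as far as the arm can. A call with a number of a shift or a turn outside -1 to 1 is refused whole. A call with a gripper value outside its range is refused whole. The fingers move at their own pace and stop on an object; FORCE is the grip in N (left out, the last holds). Time passes only in rows, so rows that do not move let the fingers close, or fill a call up. It gives the time, the measured TCP pose, the force, the opening and the grip force at its end, in the units of the state.
- r.observe(): the state, without advancing time (a new reading comes with each control period).
- r.read_camera(name): name is "scene" or "top"; returns a dict with "pixels" (420x560x3 uint8, blue, green, red), "z_map" (420x560 float32, m along the optical axis (not along the pixel's ray), 0 where there is no reading), "camera_matrix" (3x3 intrinsics, pixels), "distortion" ([k1, k2, p1, p2, k3] as OpenCV has them; the pictures are not rectified), "cam_to_world" (4x4, takes a point from camera to world coordinates). Camera axes: x right, y down, z forward; pixel columns grow to the right and rows downward; lengths in m; the calibration is good to about 2 mm. A picture is of the moment at which its call begins.
- r.sign_off(): hands the job in; it is judged then, once.
The state is a dict: "t": time; "qpos": joint angles; "dq": joint speeds; "tau": joint torques, N m; "position": TCP position; "tool_rot": TCP orientation; "force": force on the tool from outside, world axes, zero at the start; "wrist_torque": the same for the moment, N m; "opening": finger opening in m; "grip_force": force on a finger pad.
Only numpy, scipy, OpenCV 4.12 (cv2) and the standard library are available. Lean on these libraries where they do the work, as an engineer would, in place of code of your own. Each camera call takes 0.05 s, during which the arm holds its last target. There are 200 camera calls.

## Working session

There is one attempt and no reset: what is moved stays moved. The work goes in short steps, Python scripts to look and compute and a shell command to move; the robot and the scene stay as the last step left them, time stands still between calls to the robot, and variables do not carry over. Pictures are saved under pics/ and viewed, at most 14 in all, crops included, and the job is handed in when it is done.

```bash
ls; mkdir -p pics; cat > h.py <<'E'
import numpy as np, cv2
from plant import r
def grab(n):
    c=r.read_camera(n); np.savez(f'/tmp/{n}.npz',**{k:np.asarray(v) for k,v in c.items()}); return c
def load(n): return dict(np.load(f'/tmp/{n}.npz'))
def ray(c,uv):
    uv=np.asarray(uv,float).reshape(-1,1,2)
    p=cv2.undistortPoints(uv,c['camera_matrix'],c['distortion']).reshape(-1,2)
    d=np.c_[p,np.ones(len(p))]@c['cam_to_world'][:3,:3].T
    return c['cam_to_world'][:3,3],d
def plane(c,uv,z):
    o,d=ray(c,uv); return o+d*((z-o[2])/d[:,2])[:,None]
def depthpts(c):
    h,w=c['z_map'].shape; uv=np.stack(np.meshgrid(np.arange(w),np.arange(h)),-1).reshape(-1,2)
    o,d=ray(c,uv); return (o+d*c['z_map'].reshape(-1,1)).reshape(h,w,3)
E
python3 - <<'E'
from h import *
for n in('scene','top'):
    c=grab(n); cv2.imwrite(f'pics/{n}0.png',c['pixels']); print(n,c['cam_to_world'].round(3).tolist(),c['camera_matrix'][0,0],(c['z_map']>0).mean())
print(r.observe())
E
```

```text
pics
scene [[0.616, 0.472, -0.63, 1.158], [0.787, -0.386, 0.481, -0.487], [-0.016, -0.793, -0.609, 0.664], [0.0, 0.0, 0.0, 1.0]] 450.4623252866025 0.9960119047619047
top [[0.009, -0.993, 0.119, 0.411], [-1.0, -0.007, 0.016, -0.008], [-0.015, -0.119, -0.993, 1.112], [0.0, 0.0, 0.0, 1.0]] 436.37174355555015 0.9961819727891157
{'t': 0.1, 'qpos': array([-1.50706640e+00,  2.45748806e-01,  1.55886790e+00, -1.29884486e-05,
        1.33869955e+00, -1.74075810e-01]), 'dq': array([-0.00027158, -0.00276921, -0.00123794, -0.00041736,  0.00297167,
       -0.00037082]), 'tau': array([ 7.42739812e-04, -4.16914701e+01, -3.15524197e+01,  6.87211426e-02,
        3.09889438e-02, -5.32213232e-05]), 'position': array([ 0.15310663, -0.63119959,  0.22646561]), 'tool_rot': array([ 9.92938832e-01,  1.18624337e-01,  4.12148638e-05, -8.60839376e-04]), 'force': array([-0.46013077,  0.96477267,  0.07180412]), 'wrist_torque': array([-0.02875906,  0.05944515,  0.05335236]), 'grip_force': 0.0, 'opening': 0.09383128536250906}
```

View pics/top0.png

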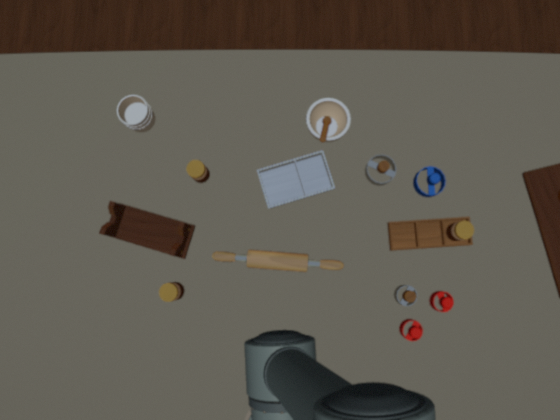

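View pics/scene0.png

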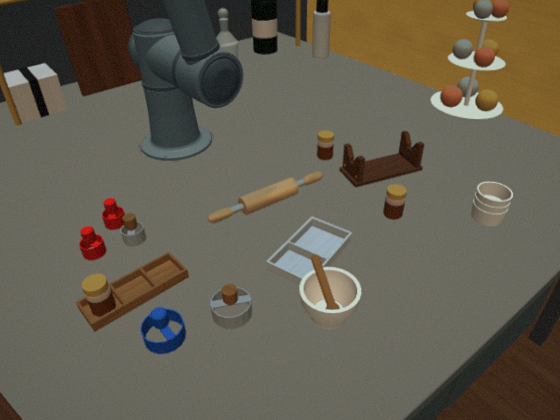

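Top view: rolling pin at (277,261), stand at (147,230), loose jars at (197,170) and (170,292), and tray at (430,234) with the home jar at (462,230). The tin is at (296,180) and the mortar at (328,118).

Look-alikes:
- **Small cutter:** candidates are (405,296) steel, (442,302) red and (412,330) red. The steel one at (405,296) is meant, since red is excluded.
- **Large cutter:** candidates are (381,170) steel and (430,181) blue. The steel one at (381,170) is meant, since blue is excluded.

I'll confirm both in one enlarged crop and run the measurements.

```bash
python3 - <<'E'
from h import *
c=load('top'); cv2.imwrite('pics/crop1.png',cv2.resize(c['pixels'][145:345,240:490],None,fx=3,fy=3,interpolation=cv2.INTER_CUBIC))
P={n:depthpts(load(n)) for n in('top','scene')}
for n in P: 
    z=P[n][...,2]; print(n,'table z',np.median(z[(abs(z)<.02)]),z[(abs(z)<.02)].std())
# tops per region from both clouds
T=P['top']
reg=dict(pin=(205,350,240,280),stand=(95,200,195,262),jarN=(180,215,155,187),jarS=(155,187,278,306),tray=(384,478,212,256),home=(445,478,216,246),tin=(254,340,148,210),large=(362,400,152,188),small=(393,419,283,308))
for k,(a,b,y0,y1) in reg.items():
    p=T[y0:y1,a:b].reshape(-1,3); p=p[p[:,2]>.008]; hi=p[:,2].max()
    q=p[p[:,2]>np.percentile(p[:,2],99)-.006]
    rect=cv2.minAreaRect((p[:,:2]*1000).astype(np.float32))
    print(k,len(p),'z99 %.4f'%np.percentile(p[:,2],99),'topmean',q[:,:2].mean(0).round(4),len(q),'rect',np.round(rect[0],1),np.round(rect[1],1),round(rect[2],1))
    # same from scene cloud near
    s=P['scene'].reshape(-1,3); m=(np.linalg.norm(s[:,:2]-q[:,:2].mean(0),axis=1)<.025)&(s[:,2]>.008)
    s=s[m]; 
    if len(s): t=s[s[:,2]>np.percentile(s[:,2],98)-.006]; print('   scene z98 %.4f'%np.percentile(s[:,2],98),t[:,:2].mean(0).round(4),len(t))
E
```

```text
top table z -0.0004415479145872814 0.0033274446948004526
scene table z -1.1351843701379316e-05 0.003548992007212416
pin 1696 z99 1.1117 topmean [ 0.4107 -0.0081] 22 rect [433.2  30.4] [325.9  53.3] 86.2
   scene z98 0.0473 [ 0.4257 -0.0099] 72
stand 2950 z99 0.0842 topmean [0.4875 0.3031] 188 rect [463.8 222.6] [472.8  90.7] 74.0
   scene z98 0.0128 [0.4954 0.31  ] 72
jarN 390 z99 0.0753 topmean [0.6474 0.2326] 209 rect [530.6 128.4] [360.6  45.1] 41.6
   scene z98 0.0725 [0.6523 0.2311] 179
jarS 396 z99 0.0764 topmean [0.3498 0.2851] 176 rect [367.8 149.5] [ 45.1 323.6] 7.3
   scene z98 0.0728 [0.3529 0.2857] 112
tray 1228 z99 1.1117 topmean [ 0.4107 -0.0081] 16 rect [ 483.2 -230.1] [ 83.9 459.4] 7.7
   scene z98 0.0473 [ 0.4257 -0.0099] 72
home 637 z99 0.0808 topmean [ 0.5026 -0.4105] 248 rect [ 478.8 -230.7] [ 75.2 459.4] 7.7
   scene z98 0.0791 [ 0.5055 -0.4156] 310
tin 634 z99 1.1117 topmean [ 0.4107 -0.0081] 14 rect [559.9 -37.5] [265.3 177.1] 18.1
   scene z98 0.0473 [ 0.4257 -0.0099] 72
large 448 z99 0.0705 topmean [ 0.6447 -0.2146] 70 rect [ 553.  -126.8] [ 71.5 369.6] 46.2
   scene z98 0.0686 [ 0.6589 -0.2259] 64
small 315 z99 0.0709 topmean [ 0.3465 -0.2754] 83 rect [ 363.7 -158.2] [310.6  49.9] 81.7
   scene z98 0.0690 [ 0.3489 -0.2862] 86
```

View pics/crop1.png

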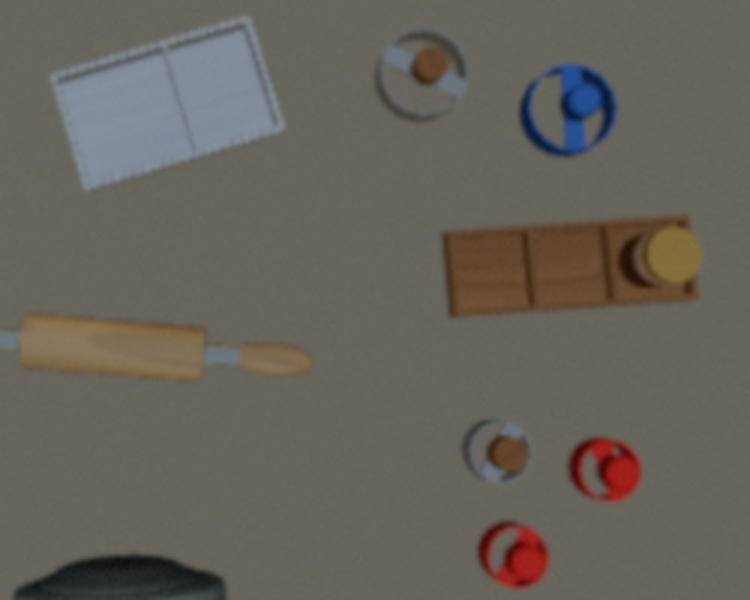

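The crop confirms that the two steel cutters with brown knobs, at crop (425,72) and (498,452), are the ones meant. The wide tin bay is the left one in the image, on the +y side. Next I'll triangulate from both views.

```bash
cat > m.py <<'E'
from h import *
def tri(uvs,cams):
    A=np.zeros((3,3));b=np.zeros(3);L=[]
    for c,uv in zip(cams,uvs):
        o,d=ray(c,[uv]);d=d[0]/np.linalg.norm(d[0]);M=np.eye(3)-np.outer(d,d);A+=M;b+=M@o;L.append((o,M))
    X=np.linalg.solve(A,b); return X,max(np.linalg.norm(M@(X-o)) for o,M in L)
def blob(c,lo,hi,near,show=''):
    hsv=cv2.cvtColor(c['pixels'],cv2.COLOR_BGR2HSV); m=cv2.inRange(hsv,np.array(lo),np.array(hi))
    m=cv2.morphologyEx(m,cv2.MORPH_OPEN,np.ones((2,2),np.uint8))
    n,l,s,ce=cv2.connectedComponentsWithStats(m)
    i=1+np.argmin([np.linalg.norm(ce[k]-near)+(1e3 if s[k,4]<25 else 0) for k in range(1,n)])
    return ce[i],s[i],l==i
E
python3 - <<'E'
from m import *
t,s=load('top'),load('scene')
h={n:cv2.cvtColor(c['pixels'],cv2.COLOR_BGR2HSV) for n,c in(('t',t),('s',s))}
for n,u,v in [('t',462,230),('s',96,284),('t',197,170),('t',383,166),('s',230,294),('t',409,297),('s',130,221),('t',280,261),('t',224,257),('s',270,195),('t',275,180),('s',320,240),('t',240,258),('t',147,230),('s',380,168),('t',404,235),('s',150,280),('t',230,330-100),('s',325,137),('s',396,191),('t',420,215)]: print(n,u,v,h[n][v,u])
E
```

```text
t 462 230 [ 21 142 129]
s 96 284 [ 22 147 151]
t 197 170 [ 22 139 130]
t 383 166 [ 14 137  97]
s 230 294 [ 16 157 115]
t 409 297 [ 15 134  93]
s 130 221 [ 13 177  82]
t 280 261 [ 17  82 128]
t 224 257 [ 17  82 127]
s 270 195 [ 19 119 167]
t 275 180 [107  44 157]
s 320 240 [100  42 184]
t 240 258 [103  36 127]
t 147 230 [ 10 145  60]
s 380 168 [ 16 204  60]
t 404 235 [ 14 140 102]
s 150 280 [ 16 155  99]
t 230 230 [ 28  30 103]
s 325 137 [ 21 157 146]
s 396 191 [ 21 145 158]
t 420 215 [ 23  29 105]
```

```bash
python3 - <<'E'
from m import *
t,s=load('top'),load('scene'); C=[t,s]
def go(name,lt,ht,ls,hs,nt,ns):
    a,sa,ma=blob(t,lt,ht,nt); b,sb,mb=blob(s,ls,hs,ns)
    X,e=tri([a,b],C); print(name,a.round(1),sa[2:],b.round(1),sb[2:],'X',X.round(4),'err %.4f'%e); return ma,mb
B=((18,95,80),(27,255,255))
go('jarN',*B,*B,(197,170),(396,191)); go('jarS',*B,*B,(170,292),(325,137)); go('home',*B,*B,(462,230),(96,284))
K=((6,95,45),(20,255,255))
go('large',*K,*K,(383,166),(230,294)); go('small',*K,*K,(409,297),(130,221))
W=((12,60,85),(24,130,255)); W2=((12,75,85),(26,200,255))
go('barrel',*W,*W2,(280,261),(270,195)); go('h1',*W,*W2,(222,257),(314,179)); go('h2',*W,*W2,(330,265),(222,215))
T=((90,18,110),(125,120,255))
ma,mb=go('tin',*T,*T,(290,180),(310,245))
out=[]
for c,m,nm in((t,ma,'top'),(s,mb,'scene')):
    k=cv2.convexHull(np.argwhere(m)[:,::-1].astype(np.int32)); q=cv2.minAreaRect(k); 
    p=cv2.approxPolyDP(k,6,True).reshape(-1,2); print('tin corners',nm,p.tolist(),plane(c,p,.025)[:,:2].round(4).tolist())
D=((0,110,20),(19,255,85))
for c,nm,near in((t,'top',(147,230)),(s,'scene',(380,168))):
    a,sa,m=blob(c,*D,near); P=depthpts(c); z=P[...,2]
    for sgn in(0,1):
        pass
    q=P[m&(z>.07)&(z<.095)]; b=P[m&(z>.002)&(z<.018)]
    _,lab,ce=cv2.kmeans(q[:,:2].astype(np.float32),4,None,(3,50,1e-5),5,cv2.KMEANS_PP_CENTERS)
    print('stand',nm,sa,len(q),ce.round(4).tolist(),np.bincount(lab.ravel()),'base',cv2.minAreaRect((b[:,:2]*1000).astype(np.float32)))
D=((8,95,40),(18,255,140))
for c,nm,near in((t,'top',(420,235)),(s,'scene',(150,290))):
    a,sa,m=blob(c,*D,near); P=depthpts(c); q=P[m&(P[...,2]>-.004)&(P[...,2]<.03)]
    k=cv2.convexHull(np.argwhere(m)[:,::-1].astype(np.int32)); p=cv2.approxPolyDP(k,5,True).reshape(-1,2)
    print('tray',nm,sa,p.tolist(),plane(c,p,.022)[:,:2].round(4).tolist(),plane(c,p,0)[:,:2].round(4).tolist())
E
```

```text
jarN [196.5 169.5] [ 18  18 262] [397.4 191.7] [ 20  15 221] X [0.6507 0.2344 0.0628] err 0.0036
jarS [169.1 292.9] [ 19  19 287] [326.6 136.5] [ 16  12 142] X [0.3489 0.2913 0.0608] err 0.0037
home [465.  230.5] [ 19  20 295] [ 95.1 285.1] [ 26  23 437] X [ 0.5025 -0.4193  0.0682] err 0.0027
large [384. 167.] [ 12  12 106] [230.2 294.8] [ 15  21 268] X [ 0.6614 -0.2303  0.0499] err 0.0028
small [410.  296.9] [ 13  12 115] [130.1 222.1] [ 15  17 195] X [ 0.3433 -0.2876  0.0484] err 0.0030
barrel [277.9 261.3] [  63   23 1150] [269.5 196.2] [  61   37 1074] X [0.4274 0.0323 0.0184] err 0.0033
h1 [224.3 257.1] [ 23  11 222] [313.5 178.5] [ 20  13 164] X [0.4367 0.1668 0.0182] err 0.0036
h2 [332.2 265.3] [ 24  12 232] [220.9 215.7] [ 25  15 230] X [ 0.4185 -0.1025  0.0195] err 0.0036
tin [296.3 180.9] [  78   57 2673] [320.4 243.1] [ 52  35 927] X [ 0.6366 -0.0039  0.0285] err 0.0142
tin corners top [[335, 189], [269, 208], [258, 171], [323, 152]] [[0.6082, -0.1129], [0.5586, 0.0532], [0.6534, 0.0825], [0.7039, -0.0828]]
tin corners scene [[345, 240], [328, 261], [294, 245], [312, 227]]
[... 608 characters left out ...]
927520752]] [39 39 35 35] base ((505.4100341796875, 352.9456787109375), (209.8431854248047, 90.2030029296875), 74.1962890625)
tray top [ 389  218   84   33 2041] [[472, 245], [391, 250], [389, 224], [469, 218]] [[0.4692, -0.4567], [0.4556, -0.2522], [0.5207, -0.2483], [0.5373, -0.4518]] [[0.4704, -0.4658], [0.4565, -0.2571], [0.5229, -0.2532], [0.5398, -0.4607]]
tray scene [  78  253  112   79 3436] [[188, 271], [188, 278], [97, 331], [78, 305], [86, 293], [168, 253]] [[0.5343, -0.2482], [0.5515, -0.2577], [0.5648, -0.449], [0.4834, -0.4562], [0.463, -0.4335], [0.4607, -0.2555]] [[0.5129, -0.2401], [0.5307, -0.2498], [0.5445, -0.4477], [0.4603, -0.4551], [0.4392, -0.4316], [0.4368, -0.2476]]
```

Masks and triangulation agree with the text's heights. The two cameras differ by about 7 mm, mostly in x, so I'll check that against the gripper itself near the pin.

```bash
cat > go.py <<'E'
import sys; from m import *
from scipy.spatial.transform import Rotation as R
def go(x,y,z,yaw=None):
    o=r.observe(); M=R.from_quat(o['tool_rot']).as_matrix(); d=M.T@(np.array([x,y,z])-o['position'])
    cy=np.degrees(np.arctan2(M[1,0],M[0,0])); tilt=np.degrees(np.arccos(-M[2,2]))
    print('pos',o['position'].round(4),'yaw %.1f tilt %.2f t %.1f open %.4f grip %.1f'%(cy,tilt,o['t'],o['opening'],o['grip_force']),'F',np.round(o['force'],1))
    print('shift units now',(d/.03).round(2), 'turn units',None if yaw is None else round(-(yaw-cy)/60,3))
    if yaw is not None:
        a=np.radians(yaw); Mt=np.array([[np.cos(a),np.sin(a),0],[np.sin(a),-np.cos(a),0],[0,0,-1]]).T
        Mt=np.c_[[np.cos(a),np.sin(a),0],[np.sin(a),-np.cos(a),0],[0,0,-1]]
        print('shift units after turn',(Mt.T@(np.array([x,y,z])-o['position'])/.03).round(2))
if __name__=='__main__': go(*map(float,sys.argv[1:]))
E
python3 -m crank '[0,0,-0.173,0,0,0,0.75, 0,0,-0.173,0,0,0,0.75, 0,0,-0.173,0,0,0,0.75, 0,0,-0.173,0,0,0,0.75, 0,0,-0.173,0,0,0,0.75]'
python3 -m crank '[0,0,-0.173,0,0,0,0.75, 0,0,-0.173,0,0,0,0.75, 0,0,0,0,0,0,0.75, 0,0,0,0,0,0,0.75, 0,0,0,0,0,0,0.75]'
python3 go.py 0.427 0.032 0.2 86.1
```

```text
t: 0.72
position: [0.1531, -0.6314, 0.2268]
tool_rot: [0.839, 0.544, 0.0, -0.0]
force: [0.1, 0.3, 0.4]
opening: 0.0705
grip_force: 0.0
t: 1.35
position: [0.1531, -0.6317, 0.2273]
tool_rot: [0.73, 0.683, 0.0, -0.0]
force: [0.5, -0.0, 0.6]
opening: 0.0708
grip_force: 0.0
pos [ 0.1531 -0.6317  0.2273] yaw 86.2 tilt 0.01 t 1.4 open 0.0708 grip 0.0 F [ 0.5 -0.   0.6]
shift units now [22.68  7.64  0.92] turn units 0.002
shift units after turn [22.69  7.6   0.91]
```

```bash
python3 -m crank '[0,0,0,0.9,0.3,0.04,0.75, 0,0,0,0.9,0.3,0.04,0.75, 0,0,0,0.9,0.3,0.04,0.75, 0,0,0,0.9,0.3,0.04,0.75, 0,0,0,0.9,0.3,0.04,0.75]' >/dev/null
python3 -m crank '[0,0,0,0.9,0.3,0.04,0.75, 0,0,0,0.9,0.3,0.04,0.75, 0,0,0,0.9,0.3,0.04,0.75, 0,0,0,0.9,0.3,0.04,0.75, 0,0,0,0.9,0.3,0.04,0.75]' >/dev/null
python3 -m crank '[0,0,0,0.9,0.3,0.04,0.75, 0,0,0,0.9,0.3,0.04,0.75, 0,0,0,0.9,0.3,0.04,0.75, 0,0,0,0.9,0.3,0.04,0.75, 0,0,0,0.9,0.3,0.04,0.75]' >/dev/null
python3 -m crank '[0,0,0,0.9,0.3,0.04,0.75, 0,0,0,0.9,0.3,0.04,0.75, 0,0,0,0.9,0.3,0.04,0.75, 0,0,0,0.9,0.3,0.04,0.75, 0,0,0,0.9,0.3,0.04,0.75]' >/dev/null
python3 -m crank '[0,0,0,0.9,0.3,0.04,0.75, 0,0,0,0.9,0.3,0.04,0.75, 0,0,0,0.9,0.3,0.04,0.75, 0,0,0,0.2,0.1,0,0.75, 0,0,0,0,0,0,0.75]'
python3 - <<'E'
from h import *
a=grab('top')['pixels'];b=grab('scene')['pixels']
f=lambda im,x,y:cv2.resize(im[y:y+180,x:x+180],None,fx=2.2,fy=2.2,interpolation=cv2.INTER_CUBIC)
cv2.imwrite('pics/g1.png',np.hstack([f(a,190,150),f(b,180,60)]))
E
python3 go.py 0.427 0.032 0.2 86.1
```

```text
t: 4.47
position: [0.4033, -0.0198, 0.1999]
tool_rot: [0.73, 0.684, -0.0, 0.0]
force: [0.2, 0.1, 0.1]
opening: 0.0704
grip_force: 0.0
pos [ 0.4032 -0.0203  0.1999] yaw 86.2 tilt 0.02 t 4.6 open 0.0705 grip 0.0 F [ 0.5 -0.7 -0. ]
shift units now [ 1.79  0.68 -0.  ] turn units 0.002
shift units after turn [ 1.79  0.67 -0.  ]
```

View pics/g1.png

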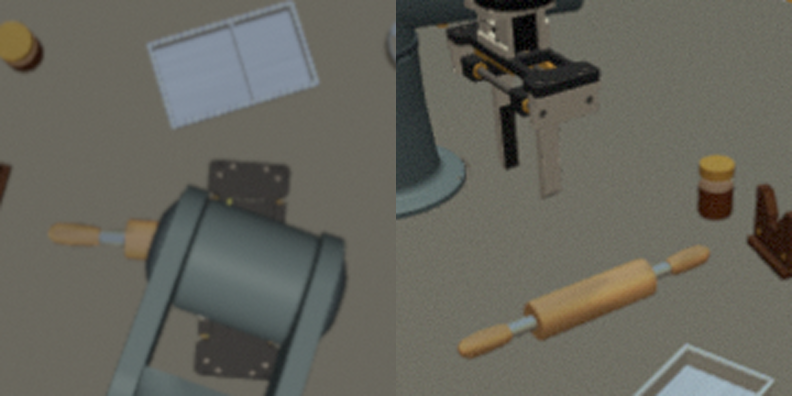

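Left (top): the arm hides the pads; the gripper's body plate ends show at crop y 160 and 378. Right (scene): the front fingertip's bottom edge is at crop (541..558,192), scene pixel about (250,147). I'll cast both to compare with the known pose.

```bash
python3 - <<'E'
from h import *
t,s=load('top'),load('scene')
for uv in [(180+(543-396)/2.2,60+197/2.2),(180+(558-396)/2.2,60+190/2.2)]: print('tip scene',plane(s,[uv],.178).round(4))
P=depthpts(s); m=np.zeros(P.shape[:2],bool); m[105:150,242:258]=1
q=P[m&(P[...,2]>.17)&(P[...,2]<.24)&(P[...,0]>.40)]; 
print('outer finger face scene: x med',np.median(q[:,0]),'y range',np.percentile(q[:,1],[3,50,97]),'zmin',q[:,2].min(),len(q))
P=depthpts(t); im=t['pixels']; m=np.zeros(P.shape[:2],bool); m[215:330,270:325]=1
hsv=cv2.cvtColor(im,cv2.COLOR_BGR2HSV)
q=P[m&(P[...,2]>.26)&(P[...,2]<.33)]
print('body top: z',np.percentile(q[:,2],[5,50,95]),len(q)); zz=np.median(q[:,2])
a=np.radians(86.2);ty=np.array([np.sin(a),-np.cos(a)]);tx=np.array([np.cos(a),np.sin(a)])
d=(q[:,:2]-[.4032,-.0203]); print('along tool y',np.percentile(d@ty,[0,1,99,100]).round(4),'tool x',np.percentile(d@tx,[0,1,99,100]).round(4))
E
```

```text
tip scene [[ 0.441  -0.0286  0.178 ]]
tip scene [[ 0.4391 -0.0093  0.178 ]]
outer finger face scene: x med 0.4513193169563594 y range [-0.03378734 -0.02620014 -0.01414933] zmin 0.1777113458684712 247
body top: z [0.29855899 0.31730431 0.31974995] 1555
along tool y [-0.0888 -0.0877  0.0883  0.0892] tool x [-0.0342 -0.0328  0.0323  0.0333]
```

The top camera agrees with the known gripper pose to about 1 mm (body ends at -88.8 and +89.2 mm along tool y). I'll take x and y from the top view at the triangulated heights.

```bash
python3 - <<'E'
from h import *
t=load('top')
for n,uv,z in [('jarN',(196.5,169.5),.062),('jarS',(169.1,292.9),.062),('home',(465,230.5),.067),('large',(384,167),.05),('small',(410,296.9),.05),('barrel',(277.9,261.3),.0225),('h1',(224.3,257.1),.0225),('h2',(332.2,265.3),.0225),('tin',(296.3,180.9),.0135)]:
    print(n,plane(t,[uv],z)[0,:2].round(4))
# stand: mean of outer-top points & base; tray silhouette far corners z=.022, near z=0
far=plane(t,[(472,245),(469,218)],.022)[:,:2]; near=plane(t,[(391,250),(389,224)],0)[:,:2]
print('tray far',far.round(4).tolist(),'near',near.round(4).tolist(),'c',((far.mean(0)+near.mean(0))/2).round(4))
E
python3 -m crank '[0,0,0,0.6,0.25,0.9,0.75, 0,0,0,0.6,0.25,0.9,0.75, 0,0,0,0.6,0.2,0.9,0.75, 0,0,0,0,0,0.8,0.75, 0,0,0,0,0,0,0.75]'
python3 go.py 0.427 0.032 0.027 86.1
```

```text
jarN [0.6483 0.2317]
jarS [0.3467 0.2881]
home [ 0.5017 -0.4224]
large [ 0.6601 -0.2326]
small [ 0.3421 -0.29  ]
barrel [0.4255 0.0293]
h1 [0.4346 0.1633]
h2 [ 0.4167 -0.1054]
tin [ 0.6306 -0.0151]
tray far [[0.4692, -0.4567], [0.5373, -0.4518]] near [[0.4565, -0.2571], [0.5229, -0.2532]] c [ 0.4965 -0.3547]
t: 5.2
position: [0.4262, 0.0325, 0.0934]
tool_rot: [0.73, 0.683, -0.001, -0.002]
force: [-0.5, 0.6, 0.2]
opening: 0.0705
grip_force: 0.0
pos [0.4262 0.0325 0.0934] yaw 86.2 tilt 0.24 t 5.2 open 0.0705 grip 0.0 F [-0.5  0.6  0.2]
shift units now [-0.02  0.04  2.21] turn units 0.002
shift units after turn [-0.02  0.03  2.21]
```

```bash
python3 -m crank '[0,0,0,-0.1,0,0.8,0.75, 0,0,0,0,0,0.8,0.75, 0,0,0,0,0,0.6,0.75, 0,0,0,0,0,0,0.75, 0,0,0,0,0,0,0.3]' 25
python3 -m crank '[0,0,0,0,0,0,0.3, 0,0,0,0,0,0,0.3, 0,0,0,0,0,-0.5,0.3, 0,0,0,0,0,-0.9,0.3, 0,0,0,0,0,-0.9,0.3]'
python3 -m crank '[0,0,0,0,0,-0.9,0.3, 0,0,0,0,0,-0.9,0.3, 0,0,0,0,0,-0.9,0.3, 0,0,0,0,0,0,0.3, 0,0,0,0,0,0,0.3]'
python3 go.py 0.500 0.354 0.18 74.2
python3 - <<'E'
from m import *
t=grab('top');s=grab('scene')
f=lambda im,x,y:cv2.resize(im[y:y+200,x:x+260],None,fx=1.5,fy=1.5,interpolation=cv2.INTER_CUBIC)
cv2.imwrite('pics/g2.png',np.hstack([f(t['pixels'],80,140),f(s['pixels'],180,60)]))
E
```

```text
t: 5.82
position: [0.4287, 0.0293, 0.0303]
tool_rot: [0.73, 0.684, 0.001, 0.001]
force: [0.3, 0.4, -0.1]
opening: 0.0636
grip_force: 0.0
t: 6.45
position: [0.4273, 0.03, 0.0992]
tool_rot: [0.73, 0.684, -0.0, -0.0]
force: [1.0, -0.1, -2.5]
opening: 0.0446
grip_force: 25.0
t: 7.08
position: [0.4268, 0.0301, 0.178]
tool_rot: [0.73, 0.684, -0.0, -0.001]
force: [-0.4, -1.5, -2.5]
opening: 0.0445
grip_force: 25.0
pos [0.4268 0.0301 0.178 ] yaw 86.3 tilt 0.08 t 7.1 open 0.0445 grip 25.0 F [-0.4 -1.5 -2.5]
shift units now [10.93  1.74 -0.07] turn units 0.202
shift units after turn [11.05 -0.59 -0.07]
```

View pics/g2.png

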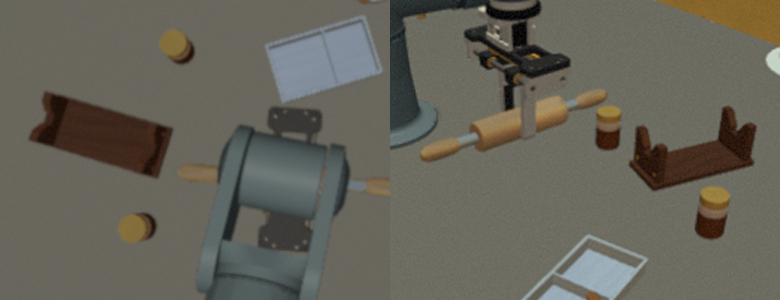

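The pin hangs level in the jaws, gripped at mid-barrel. The stand is at crop (100,135) on the left and is unobstructed in both views. I'll refine its centre and axis now.

```bash
python3 - <<'E'
from m import *
D=((0,110,20),(19,255,85))
a=np.radians(74.2); ux=np.array([np.cos(a),np.sin(a)]);uy=np.array([-ux[1],ux[0]])
for n,near in(('top',(147,230)),('scene',(380,168))):
    c=load(n); _,sa,m=blob(c,*D,near); P=depthpts(c)
    m=cv2.dilate(m.astype(np.uint8),np.ones((3,3)))>0
    z=P[...,2]; print(n,'zmax',np.percentile(z[m&(z<.12)],[95,99]).round(4))
    for lo,hi in((.076,.1),(.06,.076),(.008,.016)):
        q=P[m&(z>lo)&(z<hi)][:,:2]-[.5,.354]; X,Y=q@ux,q@uy
        print(lo,len(q),'x',np.percentile(X,[1,5,95,99]).round(4),'y',np.percentile(Y,[1,5,95,99]).round(4), 'inner', [X[X<0].max().round(3),X[X>0].min().round(3)])
        if lo>.05:
            for g in (X<0,X>0):
                print('   cheek x mean',X[g].mean().round(4),'y groups',Y[g&(Y<0)].mean().round(4),Y[g&(Y>0)].mean().round(4), np.percentile(Y[g],[2,98]).round(4))
c=load('top'); _,sa,m=blob(c,*D,(147,230)); k=cv2.convexHull(np.argwhere(m)[:,::-1].astype(np.int32)); p=cv2.approxPolyDP(k,3,True).reshape(-1,2)
print(p.tolist()); 
for z in (0,.012,.082): 
    q=plane(c,p,z)[:,:2]-[.5,.354]; print(z,np.c_[q@ux,q@uy].round(3).tolist())
E
```

```text
top zmax [0.0778 0.0826]
0.076 186 x [-0.0935 -0.093   0.0958  0.0971] y [-0.0414 -0.0395  0.0393  0.0405] inner [np.float64(-0.079), np.float64(0.084)]
   cheek x mean -0.0869 y groups -0.0324 0.0313 [-0.0412  0.0404]
   cheek x mean 0.0908 y groups -0.0329 0.0314 [-0.0398  0.0399]
0.06 180 x [-0.0939 -0.0935  0.0948  0.0975] y [-0.0405 -0.0349  0.0358  0.039 ] inner [np.float64(-0.078), np.float64(0.084)]
   cheek x mean -0.0887 y groups -0.0226 0.0203 [-0.0399  0.0371]
   cheek x mean 0.0886 y groups -0.0239 0.0236 [-0.0381  0.0389]
0.008 2001 x [-0.101  -0.0946  0.0812  0.0875] y [-0.0431 -0.0397  0.0395  0.0429] inner [np.float64(-0.0), np.float64(0.0)]
scene zmax [0.0751 0.0818]
0.076 115 x [-0.0955 -0.0942  0.099   0.1024] y [-0.0465 -0.0444  0.0348  0.0368] inner [np.float64(-0.079), np.float64(0.084)]
   cheek x mean -0.0881 y groups -0.0385 0.0272 [-0.0465  0.0347]
   cheek x mean 0.0919 y groups -0.0383 0.0283 [-0.0445  0.0368]
0.06 221 x [-0.0964 -0.0952  0.0988  0.1018] y [-0.0461 -0.0448  0.03    0.0355] inner [np.float64(-0.08), np.float64(0.084)]
   cheek x mean -0.0899 y groups -0.0381 0.0188 [-0.0461  0.0303]
   cheek x mean 0.0909 y groups -0.0374 0.0205 [-0.0457  0.0356]
0.008 1068 x [-0.1022 -0.0963  0.0855  0.0941] y [-0.049  -0.047   0.0341  0.0393] inner [np.float64(-0.0), np.float64(0.0)]
[[194, 227], [185, 258], [101, 233], [111, 203]]
0 [[-0.1, -0.04], [-0.102, 0.042], [0.13, 0.044], [0.13, -0.038]]
0.012 [[-0.103, -0.04], [-0.105, 0.042], [0.125, 0.043], [0.125, -0.038]]
0.082 [[-0.12, -0.038], [-0.122, 0.038], [0.093, 0.039], [0.093, -0.037]]
```

```bash
python3 -m crank '[0,0,0.101,0,0,0,0.3, 0,0,0.101,0,0,0,0.3, 0,0,0,0.8,0,0,0.3, 0,0,0,0.9,0,0,0.3, 0,0,0,0.9,0,0,0.3]' >/dev/null
python3 -m crank '[0,0,0,0.9,0,0,0.3, 0,0,0,0.9,-0.1,0,0.3, 0,0,0,0.9,-0.1,0,0.3, 0,0,0,0.9,-0.1,0,0.3, 0,0,0,0.9,-0.1,0,0.3]' >/dev/null
python3 -m crank '[0,0,0,0.9,-0.1,0,0.3, 0,0,0,0.9,-0.1,0,0.3, 0,0,0,0.9,0,0,0.3, 0,0,0,0.9,0,0,0.3, 0,0,0,0,0,0,0.3]'
python3 go.py 0.501 0.355 0.12 74.2
```

```text
t: 9.05
position: [0.4973, 0.3443, 0.1772]
tool_rot: [0.797, 0.604, -0.001, -0.0]
force: [-0.2, 0.7, -2.4]
opening: 0.0449
grip_force: 25.0
pos [0.4973 0.3443 0.1772] yaw 74.3 tilt 0.15 t 9.1 open 0.0449 grip 25.0 F [-0.2  0.7 -2.4]
shift units now [0.38 0.03 1.91] turn units 0.001
shift units after turn [0.38 0.02 1.91]
```

```bash
python3 -m crank '[0,0,0,0.38,0.03,0.3,0.3, 0,0,0,0,0,0.7,0.3, 0,0,0,0,0,0.7,0.3, 0,0,0,0,0,0,0.3, 0,0,0,0,0,0,0.3]'
python3 go.py 0.501 0.355 0.0615 74.2
```

```text
t: 9.68
position: [0.5019, 0.3542, 0.1279]
tool_rot: [0.798, 0.603, 0.0, -0.0]
force: [-0.1, 0.3, -1.6]
opening: 0.0443
grip_force: 25.0
pos [0.5019 0.3542 0.1279] yaw 74.1 tilt 0.00 t 9.7 open 0.0443 grip 25.0 F [-0.1  0.3 -1.6]
shift units now [ 0.02 -0.04  2.21] turn units -0.001
shift units after turn [ 0.02 -0.04  2.21]
```

```bash
python3 -m crank '[0,0,0,0,-0.03,0.5,0.3, 0,0,0,0,0,0.5,0.3, 0,0,0,0,0,0.5,0.3, 0,0,0,0,0,0.3,0.3, 0,0,0,0,0,0,0.3]'
python3 -m crank '[0,0,0,0,0,0.1,0.3, 0,0,0,0,0,0.1,0.3, 0,0,0,0,0,0.1,0.3, 0,0,0,0,0,0.1,0.3, 0,0,0,0,0,0,0.3]'
python3 go.py 0.501 0.355 0.0615 74.2
```

```text
t: 10.3
position: [0.5003, 0.3543, 0.0727]
tool_rot: [0.798, 0.603, -0.001, -0.0]
force: [0.5, 0.5, -2.1]
opening: 0.0445
grip_force: 25.0
t: 10.92
position: [0.5011, 0.3547, 0.0631]
tool_rot: [0.798, 0.603, -0.0, 0.0]
force: [-2.8, -1.7, 5.4]
opening: 0.0442
grip_force: 25.0
pos [0.5011 0.3547 0.0631] yaw 74.2 tilt 0.02 t 10.9 open 0.0442 grip 25.0 F [-2.8 -1.7  5.4]
shift units now [ 0.01 -0.01  0.05] turn units -0.0
shift units after turn [ 0.01 -0.01  0.05]
```

```bash
python3 -m crank '[0,0,0,0,0,0,0.6, 0,0,0,0,0,0,0.75, 0,0,0,0,0,0,0.75, 0,0,0,0,0,0,0.75, 0,0,0,0,0,-0.5,0.75]'
python3 -m crank '[0,0,0,0,0,-0.8,0.75, 0,0,0,0,0,-0.8,0.75, 0,0,0,0,0,-0.8,0.75, 0,0,0,-0.9,0,-0.6,0.75, 0,0,0,-0.9,0,0,0.75]'
python3 -m crank '[0,0,0,-0.9,0,0,0.75, 0,0,0,-0.9,0,0,0.75, 0,0,0,-0.9,0,0,0.75, 0,0,0,-0.9,0,0,0.75, 0,0,0,0,0,0,0.75]'
python3 - <<'E'
from m import *
t=grab('top');s=grab('scene')
f=lambda im,x,y,w,h,k:cv2.resize(im[y:y+h,x:x+w],None,fx=k,fy=k,interpolation=cv2.INTER_CUBIC)
cv2.imwrite('pics/g3.png',np.hstack([f(t['pixels'],80,140,150,180,2.5),f(s['pixels'],300,80,160,180,2.5)]))
P=depthpts(t);a=np.radians(74.2);ux=np.array([np.cos(a),np.sin(a)]);uy=np.array([-ux[1],ux[0]])
h=cv2.cvtColor(t['pixels'],cv2.COLOR_BGR2HSV);m=cv2.inRange(h,(12,60,85),(24,130,255))>0
q=P[m&(P[...,2]>.03)&(P[...,2]<.12)];d=q[:,:2]-[.501,.355];X=d@ux;Y=d@uy;k=(abs(X)<.17)&(abs(Y)<.03)
print('barrel top z',[np.percentile(q[k&(X>lo)&(X<hi)][:,2],90).round(4) for lo,hi in((-.16,-.11),(-.07,-.03),(-.02,.02),(.03,.07),(.11,.16))],'ends',np.percentile(X[k],[1,99]))
E
python3 go.py 0.6483 0.2317 0.15 90
```

```text
t: 11.55
position: [0.5, 0.3541, 0.076]
tool_rot: [0.798, 0.603, -0.001, -0.0]
force: [-0.3, -1.2, 0.0]
opening: 0.0704
grip_force: 0.0
t: 12.18
position: [0.4874, 0.3027, 0.1702]
tool_rot: [0.798, 0.603, 0.003, 0.001]
force: [-0.1, -1.2, 0.5]
opening: 0.0703
grip_force: 0.0
t: 12.8
position: [0.4569, 0.198, 0.1679]
tool_rot: [0.798, 0.602, 0.001, 0.0]
force: [-0.3, 1.5, -0.4]
opening: 0.0704
grip_force: 0.0
pos [0.4573 0.1991 0.1678] yaw 74.1 tilt 0.10 t 12.9 open 0.0703 grip 0.0 F [-0.1 -0.7  0. ]
shift units now [2.78 5.83 0.6 ] turn units -0.264
shift units after turn [1.09 6.37 0.59]Traceback (most recent call last):
  File "<stdin>", line 8, in <module>
    return _quantile_unchecked(
        a, q, axis, out, overwrite_input, method, keepdims, weights)
    return _ureduce(a,
                    func=_quantile_ureduce_func,
    ...<5 lines>...
                    overwrite_input=overwrite_input,
                    method=method)
    r = func(a, **kwargs)
    result = _quantile(arr,
                       quantiles=q,
    ...<2 lines>...
                       out=out,
                       weights=wgt)
    slices_having_nans = np.isnan(arr[-1, ...])
                                  ~~~^^^^^^^^^
IndexError: index -1 is out of bounds for axis 0 with size 0
```

View pics/g3.png

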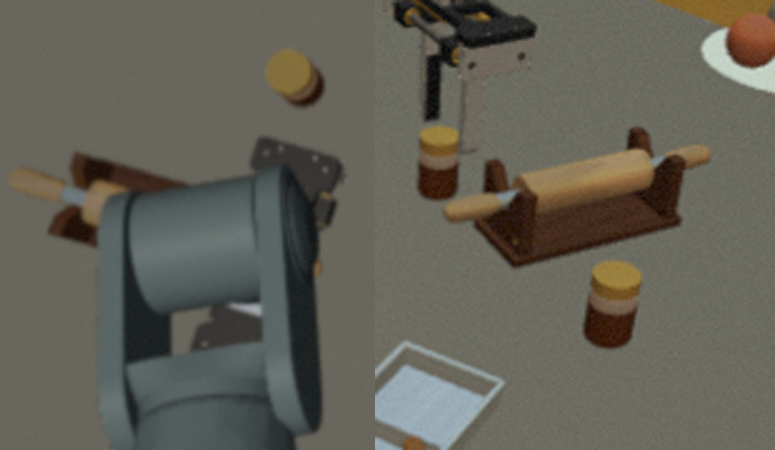

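The scene half shows both axles down in the cheek notches and the barrel level between them. The top view is partly hidden by the arm, so I'll recheck it later. Next is the jar at top (197,170).

```bash
python3 -m crank '[0,0,-0.164,0,0,0,0.75, 0,0,-0.164,0,0,0,0.75, 0,0,0,0,0,0,0.75, 0,0,0,0,0.9,0,0.75, 0,0,0,0,0.9,0,0.75]'
python3 go.py 0.6483 0.2317 0.12 93.8
```

```text
t: 13.52
position: [0.5114, 0.2031, 0.1671]
tool_rot: [0.684, 0.73, 0.0, 0.0]
force: [-0.2, 0.2, 1.2]
opening: 0.0702
grip_force: 0.0
pos [0.5114 0.2031 0.1671] yaw 93.7 tilt 0.03 t 13.5 open 0.0702 grip 0.0 F [-0.2  0.2  1.2]
shift units now [0.66 4.61 1.57] turn units -0.002
shift units after turn [0.65 4.62 1.57]
```

```bash
python3 -m crank '[0,0,0,0.13,0.9,0.2,0.75, 0,0,0,0.13,0.9,0.2,0.75, 0,0,0,0.13,0.9,0.2,0.75, 0,0,0,0.13,0.9,0.2,0.75, 0,0,0,0.13,0.8,0.3,0.75]'
python3 -m crank '[0,0,0,0,0,0.4,0.75, 0,0,0,0,0,0,0.75, 0,0,0,0,0,0,0.75, 0,0,0,0,0,0,0.75, 0,0,0,0,0,0,0.75]'
python3 go.py 0.6483 0.2317 0.048 93.8
```

```text
t: 14.15
position: [0.6423, 0.2316, 0.1338]
tool_rot: [0.684, 0.729, 0.0, 0.0]
force: [-0.4, -0.9, 0.7]
opening: 0.0705
grip_force: 0.0
t: 14.78
position: [0.6411, 0.2307, 0.1225]
tool_rot: [0.683, 0.73, 0.0, 0.0]
force: [0.4, -0.5, 0.0]
opening: 0.0705
grip_force: 0.0
pos [0.6411 0.2307 0.1225] yaw 93.8 tilt 0.05 t 14.8 open 0.0705 grip 0.0 F [ 0.4 -0.5  0. ]
shift units now [0.02 0.24 2.48] turn units 0.001
shift units after turn [0.02 0.24 2.48]
```

```bash
python3 -m crank '[0,0,0,0,0.24,0.3,0.75, 0,0,0,0,0,0.8,0.75, 0,0,0,0,0,0.8,0.75, 0,0,0,0,0,0.58,0.75, 0,0,0,0,0,0,0.75]' 20
python3 -m crank '[0,0,0,0,0,0,0.3, 0,0,0,0,0,0,0.3, 0,0,0,0,0,0,0.3, 0,0,0,0,0,0,0.3, 0,0,0,0,0,-0.3,0.3]'
python3 -m crank '[0,0,0,0,0,-0.8,0.3, 0,0,0,0,0,-0.9,0.3, 0,0,0,0,0,-0.9,0.3, 0,0,0,0,0,-0.9,0.3, 0,0,0,0,0,0,0.3]'
python3 go.py 0.4965 -0.3545 0.165 93.8
```

```text
t: 15.4
position: [0.6468, 0.2309, 0.045]
tool_rot: [0.683, 0.73, -0.002, -0.001]
force: [0.4, -0.2, 0.5]
opening: 0.0704
grip_force: 0.0
t: 16.02
position: [0.6471, 0.2309, 0.0557]
tool_rot: [0.683, 0.73, -0.001, -0.001]
force: [0.2, -0.6, -2.0]
opening: 0.0455
grip_force: 20.0
t: 16.65
position: [0.6501, 0.2316, 0.1658]
tool_rot: [0.683, 0.73, 0.003, 0.002]
force: [0.5, -1.0, -1.4]
opening: 0.0456
grip_force: 20.0
pos [0.6501 0.2316 0.1658] yaw 93.8 tilt 0.39 t 16.6 open 0.0456 grip 20.0 F [ 0.5 -1.  -1.4]
shift units now [-19.15  -6.42  -0.03] turn units 0.001
shift units after turn [-19.15  -6.4    0.03]
```

```bash
python3 -m crank '[0,0,0,-0.5,-0.2,0,0.3, 0,0,0,-0.9,-0.3,0,0.3, 0,0,0,-0.9,-0.3,0,0.3, 0,0,0,-0.9,-0.3,0,0.3, 0,0,0,-0.9,-0.3,0,0.3]'>/dev/null
python3 -m crank '[0,0,0,-0.9,-0.3,0,0.3, 0,0,0,-0.9,-0.3,0,0.3, 0,0,0,-0.9,-0.3,0,0.3, 0,0,0,-0.9,-0.3,0,0.3, 0,0,0,-0.9,-0.3,0,0.3]'>/dev/null
python3 -m crank '[0,0,0,-0.9,-0.3,0,0.3, 0,0,0,-0.9,-0.3,0,0.3, 0,0,0,-0.9,-0.3,0,0.3, 0,0,0,-0.9,-0.3,0,0.3, 0,0,0,-0.9,-0.3,0,0.3]'>/dev/null
python3 -m crank '[0,0,0,-0.9,-0.3,0,0.3, 0,0,0,-0.9,-0.3,0,0.3, 0,0,0,-0.9,-0.3,0,0.3, 0,0,0,-0.9,-0.3,0,0.3, 0,0,0,-0.9,-0.3,0,0.3]'
python3 -m crank '[0,0,0,-0.8,-0.3,0,0.3, 0,0,0,-0.5,-0.1,0,0.3, 0,0,0,0,0,0,0.3, 0,0,0,0,0,0,0.3, 0,0,0,0,0,0,0.3]'
python3 go.py 0.4965 -0.3545 0.056 93.8
python3 - <<'E'
from m import *
t=grab('top');s=grab('scene')
f=lambda im,x,y,w,h,k:cv2.resize(im[y:y+h,x:x+w],None,fx=k,fy=k,interpolation=cv2.INTER_CUBIC)
cv2.imwrite('pics/g4.png',np.hstack([f(t['pixels'],80,180,180,150,2.2),f(s['pixels'],50,180,180,150,2.2)]))
P=depthpts(t);a=np.radians(74.2);ux=np.array([np.cos(a),np.sin(a)]);uy=np.array([-ux[1],ux[0]])
h=cv2.cvtColor(t['pixels'],cv2.COLOR_BGR2HSV);m=cv2.inRange(h,(12,55,75),(24,140,255))>0
q=P[m&(P[...,2]>.03)&(P[...,2]<.12)];d=q[:,:2]-[.501,.355];X=d@ux;Y=d@uy;k=(abs(X)<.18)&(abs(Y)<.03)
for lo,hi in((-.16,-.11),(-.07,-.03),(-.02,.02),(.03,.07),(.11,.16)):
    w=k&(X>lo)&(X<hi); print(w.sum(),np.percentile(q[w][:,2],90).round(4) if w.any() else 0,Y[w].mean().round(4) if w.any() else 0)
E
```

```text
t: 19.15
position: [0.5049, -0.308, 0.1595]
tool_rot: [0.683, 0.73, -0.0, -0.002]
force: [0.4, -0.2, -1.3]
opening: 0.0452
grip_force: 20.0
t: 19.77
position: [0.4978, -0.3463, 0.1613]
tool_rot: [0.683, 0.731, 0.0, -0.0]
force: [-0.0, 0.4, -1.5]
opening: 0.0456
grip_force: 20.0
pos [ 0.4978 -0.3463  0.1613] yaw 93.9 tilt 0.03 t 19.8 open 0.0456 grip 20.0 F [-0.   0.4 -1.5]
shift units now [-0.27 -0.06  3.51] turn units 0.002
shift units after turn [-0.27 -0.06  3.51]
199 0.0681 -0.0005
284 0.0781 0.0
288 0.078 -0.0005
286 0.0785 -0.0007
170 0.0681 -0.0009
```

View pics/g4.png

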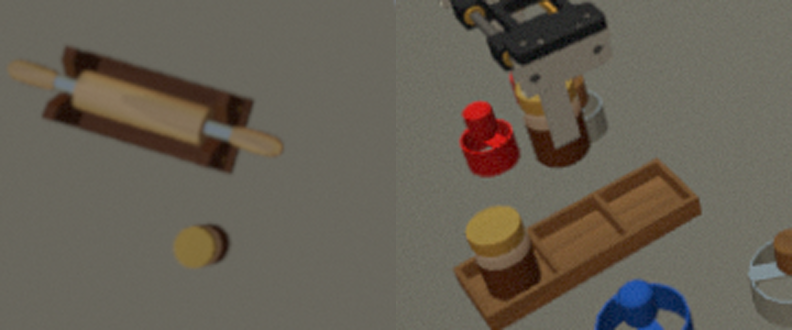

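The pin is home: the barrel top measures 78 mm along its whole length and it is centred across within 1 mm. Jar upright over the tray's middle bay (scene crop 560,130). Now lowering it.

```bash
python3 -m crank '[0,0,0,-0.27,-0.06,0.4,0.3, 0,0,0,0,0,0.8,0.3, 0,0,0,0,0,0.8,0.3, 0,0,0,0,0,0.6,0.3, 0,0,0,0,0,0.2,0.3]'
python3 -m crank '[0,0,0,0,0,0,0.3, 0,0,0,0,0,0,0.3, 0,0,0,0,0,0.1,0.3, 0,0,0,0,0,0.1,0.3, 0,0,0,0,0,0.1,0.3]'
python3 go.py 0.4965 -0.3545 0.054 93.8
```

```text
t: 20.5
position: [0.4957, -0.355, 0.0757]
tool_rot: [0.683, 0.73, 0.0, -0.001]
force: [0.0, 0.5, -1.7]
opening: 0.0456
grip_force: 20.0
t: 21.12
position: [0.4964, -0.3554, 0.0683]
tool_rot: [0.683, 0.73, 0.0, 0.0]
force: [0.5, 0.6, -1.8]
opening: 0.0455
grip_force: 20.0
pos [ 0.4964 -0.3554  0.0683] yaw 93.8 tilt 0.00 t 21.1 open 0.0455 grip 20.0 F [ 0.5  0.6 -1.8]
shift units now [0.03 0.01 0.48] turn units 0.001
shift units after turn [0.03 0.01 0.48]
```

```bash
python3 -m crank '[0,0,0,0.03,0,0.1,0.3, 0,0,0,0,0,0.1,0.3, 0,0,0,0,0,0.08,0.3, 0,0,0,0,0,0,0.3, 0,0,0,0,0,0,0.3]'
python3 -m crank '[0,0,0,0,0,0.05,0.3, 0,0,0,0,0,0.05,0.3, 0,0,0,0,0,0.05,0.3, 0,0,0,0,0,0,0.3, 0,0,0,0,0,0,0.3]'
```

```text
t: 21.75
position: [0.4964, -0.3546, 0.0601]
tool_rot: [0.683, 0.73, 0.0, 0.0]
force: [0.0, 0.2, -0.2]
opening: 0.0456
grip_force: 20.0
t: 22.38
position: [0.4964, -0.3546, 0.0556]
tool_rot: [0.683, 0.73, -0.0, 0.0]
force: [0.1, 0.0, -2.7]
opening: 0.045
grip_force: 20.0
```

```bash
python3 -m crank '[0,0,0,0,0,0.04,0.3, 0,0,0,0,0,0.04,0.3, 0,0,0,0,0,0,0.3, 0,0,0,0,0,0,0.3, 0,0,0,0,0,0,0.3]'
python3 -m crank '[0,0,0,0,0,0.04,0.3, 0,0,0,0,0,0.04,0.3, 0,0,0,0,0,0,0.3, 0,0,0,0,0,0,0.3, 0,0,0,0,0,0,0.3]'
```

```text
t: 23.0
position: [0.4964, -0.3547, 0.0536]
tool_rot: [0.683, 0.73, -0.0, 0.0]
force: [-1.6, 2.0, 5.9]
opening: 0.0456
grip_force: 20.0
t: 23.62
position: [0.4965, -0.3548, 0.0536]
tool_rot: [0.683, 0.731, -0.0, -0.001]
force: [-7.1, 6.3, 19.4]
opening: 0.046
grip_force: 20.0
```

Touched down at TCP z 0.0536. I'll back off the last push, then release, rise clear and go for the second jar.

```bash
python3 -m crank '[0,0,0,0,0,-0.07,0.3, 0,0,0,0,0,0,0.3, 0,0,0,0,0,0,0.55, 0,0,0,0,0,0,0.75, 0,0,0,0,0,0,0.75]'
python3 -m crank '[0,0,0,0,0,-0.3,0.75, 0,0,0,0,0,-0.8,0.75, 0,0,0,0,0,-0.9,0.75, 0,0,0,0,0,-0.9,0.75, 0,0,0,0,0,-0.6,0.75]'
python3 go.py 0.3467 0.2881 0.16 93.8
```

```text
t: 24.25
position: [0.4963, -0.3545, 0.0525]
tool_rot: [0.683, 0.73, 0.0, -0.0]
force: [-0.0, -0.2, 0.1]
opening: 0.0681
grip_force: 0.0
t: 24.88
position: [0.4968, -0.355, 0.1599]
tool_rot: [0.683, 0.73, -0.0, 0.001]
force: [-0.4, -0.8, 0.6]
opening: 0.0703
grip_force: 0.0
pos [ 0.4968 -0.355   0.1599] yaw 93.8 tilt 0.13 t 24.9 open 0.0703 grip 0.0 F [-0.4 -0.8  0.6]
shift units now [21.72 -3.56 -0.05] turn units 0.001
shift units after turn [21.72 -3.57 -0.  ]
```

```bash
python3 -m crank '[0,0,0,0.6,0,0,0.75, 0,0,0,0.9,0,0,0.75, 0,0,0,0.9,0,0,0.75, 0,0,0,0.9,0,0,0.75, 0,0,0,0.9,0,0,0.75]'>/dev/null
python3 -m crank '[0,0,0,0.9,-0.1,0,0.75, 0,0,0,0.9,-0.1,0,0.75, 0,0,0,0.9,-0.1,0,0.75, 0,0,0,0.9,-0.1,0,0.75, 0,0,0,0.9,-0.1,0,0.75]'>/dev/null
python3 -m crank '[0,0,0,0.9,-0.2,0,0.75, 0,0,0,0.9,-0.2,0,0.75, 0,0,0,0.9,-0.2,0,0.75, 0,0,0,0.9,-0.2,0,0.75, 0,0,0,0.9,-0.2,0,0.75]'>/dev/null
python3 -m crank '[0,0,0,0.9,-0.2,0,0.75, 0,0,0,0.9,-0.2,0,0.75, 0,0,0,0.9,-0.2,0,0.75, 0,0,0,0.9,-0.3,0,0.75, 0,0,0,0.9,-0.3,0,0.75]'>/dev/null
python3 -m crank '[0,0,0,0.9,-0.3,0,0.75, 0,0,0,0.9,-0.3,0,0.75, 0,0,0,0.9,-0.3,0,0.75, 0,0,0,0.5,-0.1,0.3,0.75, 0,0,0,0,0,0.3,0.75]'
python3 -m crank '[0,0,0,0,0,0.3,0.75, 0,0,0,0,0,0.3,0.75, 0,0,0,0,0,0,0.75, 0,0,0,0,0,0,0.75, 0,0,0,0,0,0,0.75]'
python3 go.py 0.3467 0.2881 0.048 93.8
python3 - <<'E'
from m import *
s=grab('scene');t=grab('top')
B=((18,95,80),(27,255,255))
P=depthpts(t)
for n in((465,230),(440,233)):
    a,sa,m=blob(t,*B,n);print('lid',a.round(1),sa[2:],'xy',plane(t,[a],.067)[0].round(4),'z',np.percentile(P[m][:,2],[10,90]).round(3))
E
```

```text
t: 28.0
position: [0.3426, 0.2639, 0.1387]
tool_rot: [0.682, 0.731, -0.001, -0.0]
force: [-0.6, 0.9, -0.5]
opening: 0.0707
grip_force: 0.0
t: 28.62
position: [0.344, 0.2636, 0.1223]
tool_rot: [0.683, 0.73, 0.0, 0.0]
force: [-0.2, -0.3, -0.2]
opening: 0.0703
grip_force: 0.0
pos [0.344  0.2636 0.1223] yaw 93.8 tilt 0.05 t 28.6 open 0.0703 grip 0.0 F [-0.2 -0.3 -0.2]
shift units now [0.81 0.14 2.48] turn units 0.001
shift units after turn [0.81 0.15 2.48]
lid [465.  230.4] [ 19  20 297] xy [ 0.5018 -0.4224  0.067 ] z [0.069 0.079]
lid [438.2 233.4] [ 20  20 303] xy [ 0.4942 -0.357   0.067 ] z [0.024 0.079]
```

Jar 1 stands upright in the middle bay: its lid is at top (438,233), level with the home jar's, which hasn't moved. Grasping jar 2.

```bash
python3 -m crank '[0,0,0,0.8,0.15,0,0.75, 0,0,0,0,0,0.3,0.75, 0,0,0,0,0,0.8,0.75, 0,0,0,0,0,0.8,0.75, 0,0,0,0,0,0.58,0.75]' 20
python3 -m crank '[0,0,0,0,0,0,0.75, 0,0,0,0,0,0,0.3, 0,0,0,0,0,0,0.3, 0,0,0,0,0,0,0.3, 0,0,0,0,0,0,0.3]'
python3 -m crank '[0,0,0,0,0,-0.5,0.3, 0,0,0,0,0,-0.8,0.3, 0,0,0,0,0,-0.9,0.3, 0,0,0,0,0,-0.9,0.3, 0,0,0,0,0,-0.6,0.3]'
python3 go.py 0.4921 -0.2877 0.16 93.8
```

```text
t: 29.35
position: [0.3455, 0.2869, 0.0459]
tool_rot: [0.683, 0.73, -0.001, -0.0]
force: [0.4, -0.6, -0.4]
opening: 0.0707
grip_force: 0.0
t: 29.98
position: [0.3475, 0.2882, 0.0484]
tool_rot: [0.683, 0.73, 0.001, 0.001]
force: [1.5, 0.1, 3.9]
opening: 0.0455
grip_force: 20.0
t: 30.6
position: [0.3462, 0.2879, 0.1601]
tool_rot: [0.683, 0.73, 0.0, 0.0]
force: [0.2, 0.2, -1.9]
opening: 0.0458
grip_force: 20.0
pos [0.3462 0.2879 0.1601] yaw 93.9 tilt 0.04 t 30.6 open 0.0458 grip 20.0 F [ 0.2  0.2 -1.9]
shift units now [-19.47   3.56  -0.  ] turn units 0.001
shift units after turn [-19.47   3.58   0.  ]
```

```bash
python3 -m crank '[0,0,0,-0.5,0.1,0,0.3, 0,0,0,-0.9,0.2,0,0.3, 0,0,0,-0.9,0.2,0,0.3, 0,0,0,-0.9,0.2,0,0.3, 0,0,0,-0.9,0.2,0,0.3]'>/dev/null
python3 -m crank '[0,0,0,-0.9,0.2,0,0.3, 0,0,0,-0.9,0.2,0,0.3, 0,0,0,-0.9,0.2,0,0.3, 0,0,0,-0.9,0.2,0,0.3, 0,0,0,-0.9,0.2,0,0.3]'>/dev/null
python3 -m crank '[0,0,0,-0.9,0.2,0,0.3, 0,0,0,-0.9,0.2,0,0.3, 0,0,0,-0.9,0.2,0,0.3, 0,0,0,-0.9,0.2,0,0.3, 0,0,0,-0.9,0.2,0,0.3]'>/dev/null
python3 -m crank '[0,0,0,-0.9,0.2,0,0.3, 0,0,0,-0.9,0.2,0,0.3, 0,0,0,-0.9,0.2,0,0.3, 0,0,0,-0.9,0,0,0.3, 0,0,0,-0.9,0,0,0.3]'
python3 -m crank '[0,0,0,-0.9,0,0,0.3, 0,0,0,-0.6,0,0,0.3, 0,0,0,0,0,0,0.3, 0,0,0,0,0,0,0.3, 0,0,0,0,0,0,0.3]'
python3 go.py 0.492 -0.2877 0.06 93.8
```

```text
t: 33.1
position: [0.485, -0.2328, 0.157]
tool_rot: [0.683, 0.73, -0.0, -0.002]
force: [0.4, 0.4, -2.3]
opening: 0.0457
grip_force: 20.0
t: 33.72
position: [0.4896, -0.276, 0.1584]
tool_rot: [0.683, 0.731, 0.0, -0.0]
force: [0.1, -0.3, -1.1]
opening: 0.0454
grip_force: 20.0
pos [ 0.4896 -0.276   0.1584] yaw 93.9 tilt 0.02 t 33.7 open 0.0454 grip 20.0 F [ 0.1 -0.3 -1.1]
shift units now [-0.4   0.05  3.28] turn units 0.002
shift units after turn [-0.39  0.05  3.28]
```

```bash
python3 -m crank '[0,0,0,-0.4,0.06,0.3,0.3, 0,0,0,0,0,0.8,0.3, 0,0,0,0,0,0.8,0.3, 0,0,0,0,0,0.6,0.3, 0,0,0,0,0,0.3,0.3]'
python3 -m crank '[0,0,0,0,0,0.1,0.3, 0,0,0,0,0,0.1,0.3, 0,0,0,0,0,0.1,0.3, 0,0,0,0,0,0.05,0.3, 0,0,0,0,0,0,0.3]'
python3 -m crank '[0,0,0,0,0,0,0.3, 0,0,0,0,0,0.05,0.3, 0,0,0,0,0,0.05,0.3, 0,0,0,0,0,0,0.3, 0,0,0,0,0,0,0.3]'
python3 go.py 0.492 -0.2877 0.054 93.8
```

```text
t: 34.35
position: [0.4918, -0.2884, 0.073]
tool_rot: [0.683, 0.73, -0.0, -0.001]
force: [0.4, 0.1, -1.6]
opening: 0.0457
grip_force: 20.0
t: 34.98
position: [0.4923, -0.2887, 0.064]
tool_rot: [0.683, 0.73, -0.0, 0.0]
force: [0.6, 1.4, -1.5]
opening: 0.0455
grip_force: 20.0
t: 35.6
position: [0.4922, -0.2887, 0.061]
tool_rot: [0.683, 0.73, -0.0, 0.0]
force: [0.1, -0.6, -1.5]
opening: 0.0456
grip_force: 20.0
pos [ 0.4922 -0.2887  0.061 ] yaw 93.8 tilt 0.00 t 35.6 open 0.0456 grip 20.0 F [ 0.1 -0.6 -1.5]
shift units now [ 0.03 -0.    0.23] turn units 0.001
shift units after turn [ 0.03 -0.    0.23]
```

```bash
python3 -m crank '[0,0,0,0,0,0.07,0.3, 0,0,0,0,0,0.07,0.3, 0,0,0,0,0,0.04,0.3, 0,0,0,0,0,0,0.3, 0,0,0,0,0,0,0.3]'
python3 -m crank '[0,0,0,0,0,0.04,0.3, 0,0,0,0,0,0,0.3, 0,0,0,0,0,0.02,0.3, 0,0,0,0,0,0,0.3, 0,0,0,0,0,0,0.3]'
```

```text
t: 36.22
position: [0.4922, -0.2887, 0.0556]
tool_rot: [0.683, 0.73, -0.0, 0.0]
force: [-0.8, 0.2, -2.3]
opening: 0.0456
grip_force: 20.0
t: 36.85
position: [0.4922, -0.2887, 0.0538]
tool_rot: [0.683, 0.73, 0.0, 0.0]
force: [-1.4, -0.3, -1.6]
opening: 0.0456
grip_force: 20.0
```

```bash
python3 -m crank '[0,0,0,0,0,0.03,0.3, 0,0,0,0,0,0.02,0.3, 0,0,0,0,0,0,0.3, 0,0,0,0,0,0,0.3, 0,0,0,0,0,0,0.3]'
```

```text
t: 37.48
position: [0.4924, -0.2888, 0.0534]
tool_rot: [0.683, 0.731, -0.0, -0.0]
force: [-2.5, 2.3, 6.5]
opening: 0.0457
grip_force: 20.0
```

```bash
python3 -m crank '[0,0,0,0,0,-0.05,0.3, 0,0,0,0,0,0,0.3, 0,0,0,0,0,0,0.55, 0,0,0,0,0,0,0.75, 0,0,0,0,0,0,0.75]'
python3 -m crank '[0,0,0,0,0,-0.3,0.75, 0,0,0,0,0,-0.8,0.75, 0,0,0,0,0,-0.9,0.75, 0,0,0,0,0,-0.9,0.75, 0,0,0,0.3,0.6,0,0.75]'
python3 -m crank '[0,0,0,0.3,0.9,0,0.75, 0,0,0,0.3,0.9,0,0.75, 0,0,0,0.3,0.9,0,0.65, 0,0,0,0.3,0.9,0,0.65, 0,0,0,0.3,0.9,0,0.65]'
python3 go.py 0.660 -0.2326 0.12 93.8
python3 - <<'E'
from m import *
t=grab('top');s=grab('scene')
f=lambda im,x,y,w,h,k:cv2.resize(im[y:y+h,x:x+w],None,fx=k,fy=k,interpolation=cv2.INTER_CUBIC)
cv2.imwrite('pics/g5.png',np.hstack([f(t['pixels'],350,140,150,180,2.5),f(s['pixels'],50,180,180,216,2.08)[:450]]))
B=((18,95,80),(27,255,255))
for n in((465,230),(438,233),(410,235)):
    a,sa,m=blob(t,*B,n);print('lid',a.round(1),sa[2:],'xy',plane(t,[a],.067)[0].round(4))
T=((90,18,110),(125,120,255)); m=cv2.inRange(cv2.cvtColor(t['pixels'],cv2.COLOR_BGR2HSV),*map(np.array,T)); print('tin px',blob(t,*T,(290,180))[0:2])
E
```

```text
t: 38.1
position: [0.4923, -0.2888, 0.0538]
tool_rot: [0.683, 0.73, 0.0, 0.0]
force: [-0.7, -0.9, 0.4]
opening: 0.0677
grip_force: 0.0
t: 38.72
position: [0.5111, -0.2798, 0.1439]
tool_rot: [0.684, 0.73, 0.0, 0.003]
force: [-0.1, 0.3, -0.3]
opening: 0.0706
grip_force: 0.0
t: 39.35
position: [0.6423, -0.2228, 0.1391]
tool_rot: [0.683, 0.731, -0.0, -0.001]
force: [0.3, -0.5, 0.4]
opening: 0.0614
grip_force: 0.0
pos [ 0.6423 -0.2228  0.1391] yaw 93.9 tilt 0.11 t 39.4 open 0.0614 grip 0.0 F [ 0.3 -0.5  0.4]
shift units now [-0.37  0.57  0.64] turn units 0.001
shift units after turn [-0.36  0.57  0.64]Traceback (most recent call last):
  File "<stdin>", line 4, in <module>
    return _nx.concatenate(arrs, 1, dtype=dtype, casting=casting)
           ~~~~~~~~~~~~~~~^^^^^^^^^^^^^^^^^^^^^^^^^^^^^^^^^^^^^^^
ValueError: all the input array dimensions except for the concatenation axis must match exactly, but along dimension 0, the array at index 0 has size 450 and the array at index 1 has size 449
```

```bash
python3 -m crank '[0,0,0,-0.3,0.5,0.5,0.65, 0,0,0,0,0,0,0.65, 0,0,0,0,0,0,0.65, 0,0,0,0,0,0,0.65, 0,0,0,0,0,0,0.65]'
python3 go.py 0.660 -0.2326 0.059 93.8
python3 - <<'E'
from m import *
t=grab('top');s=grab('scene')
f=lambda im,x,y,w,h:cv2.resize(im[y:y+h,x:x+w],(390,450),interpolation=cv2.INTER_CUBIC)
cv2.imwrite('pics/g5.png',np.hstack([f(t['pixels'],350,140,156,180),f(s['pixels'],60,180,190,220)]))
E
```

```text
t: 40.08
position: [0.6567, -0.2326, 0.1264]
tool_rot: [0.683, 0.73, 0.0, 0.0]
force: [0.0, -0.1, -0.4]
opening: 0.0611
grip_force: 0.0
pos [ 0.6567 -0.2326  0.1264] yaw 93.8 tilt 0.04 t 40.1 open 0.0611 grip 0.0 F [ 0.  -0.1 -0.4]
shift units now [-0.01  0.11  2.25] turn units 0.001
shift units after turn [-0.01  0.11  2.25]
```

View pics/g5.png

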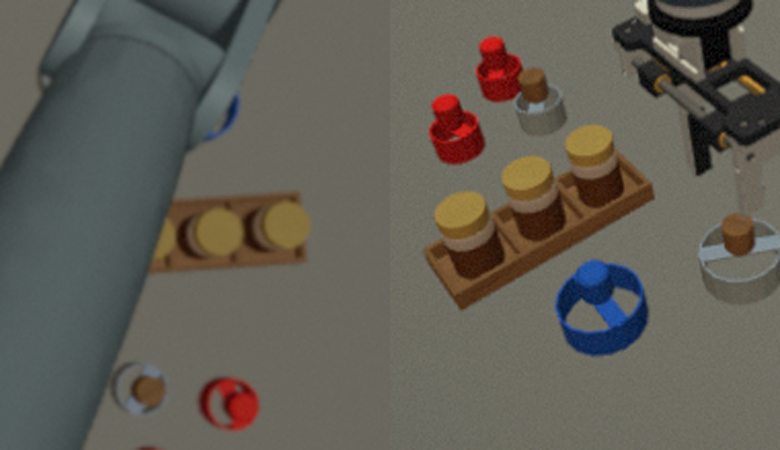

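The scene view shows all three jars upright in the tray, at crop (463,235), (532,197) and (594,165). The gripper is above the steel large cutter (740,250), so I'll grasp its knob.

```bash
python3 -m crank '[0,0,0,0,0.11,0.5,0.65, 0,0,0,0,0,0.8,0.65, 0,0,0,0,0,0.7,0.65, 0,0,0,0,0,0.25,0.65, 0,0,0,0,0,0,0.65]' 25
python3 -m crank '[0,0,0,0,0,0,0.65, 0,0,0,0,0,0,0.1, 0,0,0,0,0,0,0.1, 0,0,0,0,0,0,0.1, 0,0,0,0,0,0,0.1]'
python3 -m crank '[0,0,0,0,0,-0.4,0.1, 0,0,0,0,0,-0.8,0.1, 0,0,0,0,0,-0.8,0.1, 0,0,0,0,0,0,0.1, 0,0,0,0,0,0,0.1]'
python3 go.py 0.6202 0.0199 0.12 93.8
```

```text
t: 40.8
position: [0.6596, -0.2321, 0.057]
tool_rot: [0.683, 0.73, -0.0, -0.001]
force: [0.8, -0.8, -0.1]
opening: 0.0615
grip_force: 0.0
t: 41.42
position: [0.6603, -0.2324, 0.0585]
tool_rot: [0.683, 0.73, 0.0, 0.0]
force: [1.4, 0.2, -0.7]
opening: 0.0276
grip_force: 25.0
t: 42.05
position: [0.6599, -0.2322, 0.1183]
tool_rot: [0.683, 0.73, -0.0, -0.0]
force: [0.5, -0.1, -1.9]
opening: 0.0275
grip_force: 25.0
pos [ 0.6599 -0.2322  0.1183] yaw 93.8 tilt 0.01 t 42.0 open 0.0275 grip 25.0 F [ 0.5 -0.1 -1.9]
shift units now [ 8.47 -0.76 -0.06] turn units 0.001
shift units after turn [ 8.47 -0.76 -0.06]
```

```bash
python3 -m crank '[0,0,0,0.6,0,0,0.1, 0,0,0,0.9,-0.1,0,0.1, 0,0,0,0.9,-0.1,0,0.1, 0,0,0,0.9,-0.1,0,0.1, 0,0,0,0.9,-0.1,0,0.1]'
python3 -m crank '[0,0,0,0.9,-0.1,0,0.1, 0,0,0,0.9,-0.1,0,0.1, 0,0,0,0.9,-0.1,0,0.1, 0,0,0,0.9,-0.06,0,0.1, 0,0,0,0.67,0,0,0.1]'
python3 -m crank '[0,0,0,0,0,0,0.1, 0,0,0,0,0,0,0.1, 0,0,0,0,0,0,0.1, 0,0,0,0,0,0,0.1, 0,0,0,0,0,0,0.1]'
python3 go.py 0.6202 0.0199 0.0635 93.8
```

```text
t: 42.68
position: [0.6392, -0.1051, 0.1183]
tool_rot: [0.683, 0.731, 0.0, -0.0]
force: [-0.7, -1.2, -1.5]
opening: 0.0276
grip_force: 25.0
t: 43.3
position: [0.6198, 0.0217, 0.1184]
tool_rot: [0.683, 0.731, 0.0, 0.0]
force: [0.1, 0.1, -0.8]
opening: 0.0273
grip_force: 25.0
t: 43.92
position: [0.6204, 0.0193, 0.1182]
tool_rot: [0.683, 0.73, -0.0, 0.0]
force: [-0.2, 0.4, -1.8]
opening: 0.0276
grip_force: 25.0
pos [0.6204 0.0193 0.1182] yaw 93.8 tilt 0.00 t 43.9 open 0.0276 grip 25.0 F [-0.2  0.4 -1.8]
shift units now [ 0.02 -0.    1.82] turn units 0.0
shift units after turn [ 0.02 -0.    1.82]
```

```bash
python3 -m crank '[0,0,0,0,0,0.5,0.1, 0,0,0,0,0,0.6,0.1, 0,0,0,0,0,0.4,0.1, 0,0,0,0,0,0.2,0.1, 0,0,0,0,0,0,0.1]'
python3 -m crank '[0,0,0,0,0,0.1,0.1, 0,0,0,0,0,0.05,0.1, 0,0,0,0,0,0,0.1, 0,0,0,0,0,0,0.1, 0,0,0,0,0,0,0.1]'
```

```text
t: 44.55
position: [0.62, 0.0197, 0.0666]
tool_rot: [0.683, 0.73, -0.0, -0.0]
force: [-0.1, -0.1, -0.6]
opening: 0.0276
grip_force: 25.0
t: 45.18
position: [0.6204, 0.0197, 0.0629]
tool_rot: [0.683, 0.73, 0.0, 0.0]
force: [-0.3, 0.2, -2.3]
opening: 0.0276
grip_force: 25.0
```

```bash
python3 -m crank '[0,0,0,0,0,0.03,0.1, 0,0,0,0,0,0.03,0.1, 0,0,0,0,0,0,0.1, 0,0,0,0,0,0,0.1, 0,0,0,0,0,0,0.1]'
python3 -m crank '[0,0,0,0,0,0,0.3, 0,0,0,0,0,0,0.6, 0,0,0,0,0,0,0.6, 0,0,0,0,0,0,0.6, 0,0,0,0,0,-0.3,0.6]'
python3 -m crank '[0,0,0,0,0,-0.8,0.6, 0,0,0,0,0,-0.9,0.6, 0,0,0,0,0,-0.9,0.6, 0,0,0,0,0,-0.2,0.6, 0,0,0,0,0,0,0.6]'
python3 go.py 0.3421 -0.29 0.15 93.8
```

```text
t: 45.8
position: [0.6204, 0.0197, 0.0614]
tool_rot: [0.683, 0.73, -0.0, 0.0]
force: [-2.9, -0.9, 6.2]
opening: 0.0279
grip_force: 25.0
t: 46.42
position: [0.6197, 0.0198, 0.0694]
tool_rot: [0.683, 0.73, -0.0, -0.001]
force: [-0.2, -0.1, 0.3]
opening: 0.0562
grip_force: 0.0
t: 47.05
position: [0.6203, 0.0197, 0.154]
tool_rot: [0.683, 0.73, 0.0, 0.0]
force: [0.3, -0.5, 0.6]
opening: 0.0566
grip_force: 0.0
pos [0.6203 0.0197 0.154 ] yaw 93.8 tilt 0.02 t 47.0 open 0.0566 grip 0.0 F [ 0.3 -0.5  0.6]
shift units now [-9.68 -9.95  0.13] turn units 0.001
shift units after turn [-9.69 -9.94  0.13]
```

```bash
python3 -m crank '[0,0,0,-0.5,-0.5,0,0.65, 0,0,0,-0.9,-0.9,0,0.65, 0,0,0,-0.9,-0.9,0,0.65, 0,0,0,-0.9,-0.9,0,0.65, 0,0,0,-0.9,-0.9,0,0.65]'
python3 -m crank '[0,0,0,-0.9,-0.9,0,0.65, 0,0,0,-0.9,-0.9,0,0.65, 0,0,0,-0.9,-0.9,0,0.65, 0,0,0,-0.9,-0.9,0,0.65, 0,0,0,-0.9,-0.9,0,0.65]'
python3 -m crank '[0,0,0,-0.9,-0.9,0,0.65, 0,0,0,-0.2,-0.4,0.2,0.65, 0,0,0,0,0,0,0.65, 0,0,0,0,0,0,0.65, 0,0,0,0,0,0,0.65]'
python3 go.py 0.3421 -0.29 0.059 93.8
python3 - <<'E'
from m import *
t=grab('top');s=grab('scene')
f=lambda im,x,y,w,h:cv2.resize(im[y:y+h,x:x+w],(390,450),interpolation=cv2.INTER_CUBIC)
cv2.imwrite('pics/g6.png',np.hstack([f(t['pixels'],230,130,156,180),f(s['pixels'],60,150,190,220)]))
E
```

```text
t: 47.68
position: [0.5041, -0.1117, 0.1524]
tool_rot: [0.683, 0.73, -0.0, -0.001]
force: [0.6, -0.4, -0.3]
opening: 0.0611
grip_force: 0.0
t: 48.3
position: [0.3787, -0.2551, 0.1525]
tool_rot: [0.683, 0.73, 0.0, -0.001]
force: [-0.3, -0.4, 0.8]
opening: 0.0611
grip_force: 0.0
t: 48.92
position: [0.3441, -0.2899, 0.1479]
tool_rot: [0.682, 0.731, 0.0, -0.0]
force: [-0.3, 0.8, -0.1]
opening: 0.0609
grip_force: 0.0
pos [ 0.3441 -0.2899  0.1479] yaw 93.9 tilt 0.01 t 48.9 open 0.0609 grip 0.0 F [-0.3  0.8 -0.1]
shift units now [ 0.   -0.07  2.96] turn units 0.002
shift units after turn [ 0.   -0.07  2.96]
```

View pics/g6.png

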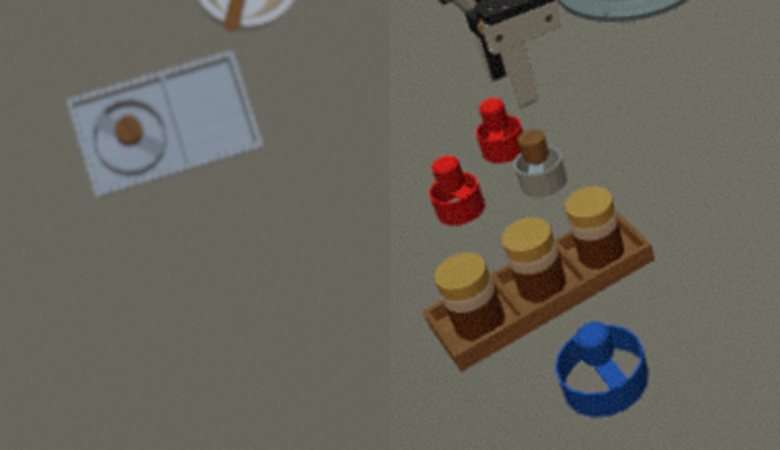

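The large cutter sits flat in the tin's wide bay, its knob at top crop (128,130) and the ring clear of the walls. The gripper is over the steel small cutter at scene crop (540,165), with the red ones behind and to the left.

```bash
python3 -m crank '[0,0,0,0,-0.07,0.5,0.65, 0,0,0,0,0,0.9,0.65, 0,0,0,0,0,0.9,0.65, 0,0,0,0,0,0.65,0.65, 0,0,0,0,0,0,0.65]' 25
python3 -m crank '[0,0,0,0,0,0,0.65, 0,0,0,0,0,0,0.1, 0,0,0,0,0,0,0.1, 0,0,0,0,0,0,0.1, 0,0,0,0,0,0,0.1]'
python3 -m crank '[0,0,0,0,0,-0.4,0.1, 0,0,0,0,0,-0.8,0.1, 0,0,0,0,0,-0.9,0.1, 0,0,0,0,0,-0.9,0.1, 0,0,0,0,0,0,0.1]'
python3 go.py 0.6445 -0.0616 0.15 93.8
```

```text
t: 49.65
position: [0.3402, -0.2891, 0.0573]
tool_rot: [0.683, 0.73, 0.0, -0.002]
force: [0.3, -0.4, 0.2]
opening: 0.0611
grip_force: 0.0
t: 50.28
position: [0.3417, -0.291, 0.0598]
tool_rot: [0.683, 0.73, 0.0, 0.001]
force: [0.9, 0.2, 1.2]
opening: 0.0275
grip_force: 25.0
t: 50.9
position: [0.3423, -0.292, 0.1519]
tool_rot: [0.683, 0.73, -0.001, 0.003]
force: [-0.7, 0.4, -1.3]
opening: 0.0271
grip_force: 25.0
pos [ 0.3423 -0.292   0.1519] yaw 93.8 tilt 0.30 t 50.9 open 0.0271 grip 25.0 F [-0.7  0.4 -1.3]
shift units now [ 6.99 10.57  0.06] turn units 0.001
shift units after turn [ 6.99 10.56  0.06]
```

```bash
python3 -m crank '[0,0,0,0.5,0.6,0,0.1, 0,0,0,0.6,0.9,0,0.1, 0,0,0,0.6,0.9,0,0.1, 0,0,0,0.6,0.9,0,0.1, 0,0,0,0.6,0.9,0,0.1]'
python3 -m crank '[0,0,0,0.6,0.9,0,0.1, 0,0,0,0.6,0.9,0,0.1, 0,0,0,0.6,0.9,0,0.1, 0,0,0,0.6,0.9,0,0.1, 0,0,0,0.6,0.9,0,0.1]'
python3 -m crank '[0,0,0,0.6,0.9,0,0.1, 0,0,0,0.5,0.95,0,0.1, 0,0,0,0,0,0,0.1, 0,0,0,0,0,0,0.1, 0,0,0,0,0,0,0.1]'
python3 go.py 0.6445 -0.0616 0.068 93.8
```

```text
t: 51.52
position: [0.4613, -0.1942, 0.1479]
tool_rot: [0.683, 0.73, -0.0, -0.001]
force: [-1.5, -0.2, 0.5]
opening: 0.0272
grip_force: 25.0
t: 52.15
position: [0.5898, -0.0956, 0.1476]
tool_rot: [0.683, 0.73, -0.001, -0.001]
force: [0.2, 0.3, -0.9]
opening: 0.0273
grip_force: 25.0
t: 52.78
position: [0.6422, -0.0605, 0.1489]
tool_rot: [0.683, 0.73, -0.0, -0.0]
force: [0.6, 0.8, -1.3]
opening: 0.0276
grip_force: 25.0
pos [ 0.6422 -0.0605  0.1489] yaw 93.8 tilt 0.07 t 52.8 open 0.0276 grip 25.0 F [ 0.6  0.8 -1.3]
shift units now [-0.04  0.08  2.7 ] turn units -0.0
shift units after turn [-0.04  0.07  2.7 ]
```

```bash
python3 -m crank '[0,0,0,-0.04,0.08,0.5,0.1, 0,0,0,0,0,0.8,0.1, 0,0,0,0,0,0.8,0.1, 0,0,0,0,0,0.5,0.1, 0,0,0,0,0,0.1,0.1]'
python3 -m crank '[0,0,0,0,0,0.05,0.1, 0,0,0,0,0,0.05,0.1, 0,0,0,0,0,0,0.1, 0,0,0,0,0,0,0.1, 0,0,0,0,0,0,0.1]'
```

```text
t: 53.4
position: [0.6446, -0.061, 0.0668]
tool_rot: [0.683, 0.73, -0.001, -0.001]
force: [0.4, -0.6, -0.1]
opening: 0.0275
grip_force: 25.0
t: 54.02
position: [0.6457, -0.061, 0.0657]
tool_rot: [0.683, 0.73, 0.0, 0.0]
force: [-0.4, -0.2, -1.5]
opening: 0.0278
grip_force: 25.0
```

```bash
python3 -m crank '[0,0,0,0,0,0.05,0.1, 0,0,0,0,0,0.04,0.1, 0,0,0,0,0,0,0.1, 0,0,0,0,0,0,0.1, 0,0,0,0,0,0,0.1]'
python3 -m crank '[0,0,0,0,0,0.03,0.1, 0,0,0,0,0,0,0.1, 0,0,0,0,0,0.02,0.1, 0,0,0,0,0,0,0.1, 0,0,0,0,0,0,0.1]'
```

```text
t: 54.65
position: [0.6456, -0.061, 0.0628]
tool_rot: [0.683, 0.73, 0.0, -0.0]
force: [0.0, 0.4, 0.1]
opening: 0.0273
grip_force: 25.0
t: 55.28
position: [0.6457, -0.061, 0.0628]
tool_rot: [0.683, 0.731, -0.0, -0.0]
force: [-4.4, 1.2, 9.1]
opening: 0.0275
grip_force: 25.0
```

Touchdown. I'll release, retreat to the side and check everything.

```bash
python3 -m crank '[0,0,0,0,0,-0.03,0.3, 0,0,0,0,0,0,0.6, 0,0,0,0,0,0,0.6, 0,0,0,0,0,0,0.6, 0,0,0,0,0,-0.3,0.6]'
python3 -m crank '[0,0,0,0,0,-0.8,0.6, 0,0,0,0,0,-0.9,0.6, 0,0,0,0,0,-0.9,0.6, 0,0,0,0,0,-0.5,0.6, 0,0,0,-0.4,-0.9,0,0.6]'
python3 -m crank '[0,0,0,-0.5,-0.9,0,0.6, 0,0,0,-0.5,-0.9,0,0.6, 0,0,0,-0.5,-0.9,0,0.6, 0,0,0,-0.5,-0.9,0,0.6, 0,0,0,-0.5,-0.9,0,0.6]'
python3 -m crank '[0,0,0,-0.5,-0.9,0,0.6, 0,0,0,-0.5,-0.9,0,0.6, 0,0,0,0,0,0,0.6, 0,0,0,0,0,0,0.6, 0,0,0,0,0,0,0.6]'
python3 - <<'E'
from m import *
t=grab('top');s=grab('scene')
cv2.imwrite('pics/f1.png',np.hstack([cv2.resize(t['pixels'][90:330,90:490],(400,240)),cv2.resize(s['pixels'][60:360,60:560],(400,240))])[:, :])
f=lambda im,x,y,w,h:cv2.resize(im[y:y+h,x:x+w],(400,300),interpolation=cv2.INTER_CUBIC)
cv2.imwrite('pics/f1.png',np.vstack([np.hstack([f(t['pixels'],240,110,240,180),f(t['pixels'],80,180,200,150)]),np.hstack([f(s['pixels'],60,190,200,150),f(s['pixels'],240,120,240,180)])]))
E
```

```text
t: 55.9
position: [0.6449, -0.0608, 0.0705]
tool_rot: [0.683, 0.73, -0.0, -0.001]
force: [-0.3, 0.3, 0.2]
opening: 0.0557
grip_force: 0.0
t: 56.52
position: [0.6209, -0.0747, 0.1662]
tool_rot: [0.682, 0.731, 0.001, 0.002]
force: [-0.3, -0.0, 0.5]
opening: 0.0567
grip_force: 0.0
t: 57.15
position: [0.4887, -0.159, 0.164]
tool_rot: [0.683, 0.73, -0.0, -0.0]
force: [-0.1, -0.4, 0.0]
opening: 0.0564
grip_force: 0.0
t: 57.78
position: [0.4385, -0.1918, 0.1642]
tool_rot: [0.683, 0.731, 0.0, -0.0]
force: [-0.1, 0.9, -0.5]
opening: 0.0564
grip_force: 0.0
```

View pics/f1.png

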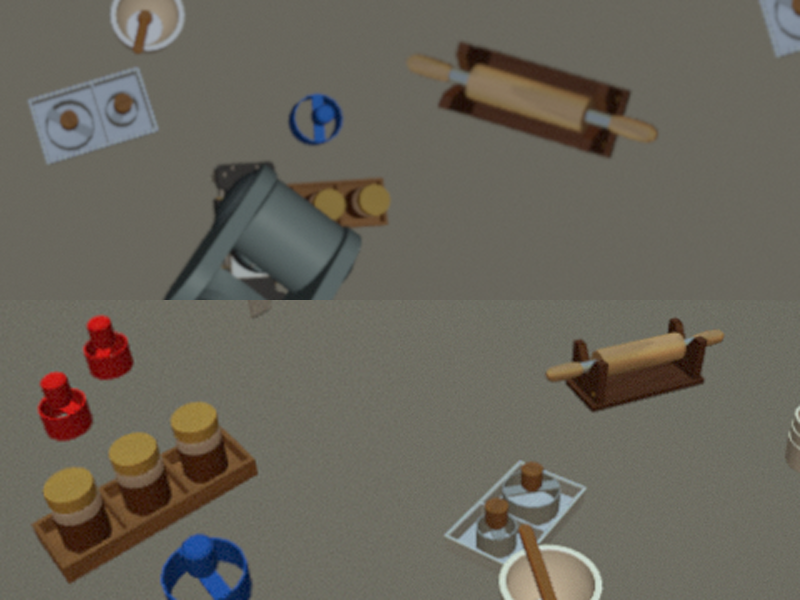

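All placed: both cutters knob up in their own bays (top-left panel, 70,120 and 122,103), three jars upright in the tray, and the pin level in its stand. The mortar hasn't moved and the gripper is clear, so I'm handing in.

```bash
python3 -c "
from plant import r
print(r.sign_off())"
```

```text
the job is handed in; nothing more can be done
None
```

The job is handed in at about 58 s of the 131 s allowed: in the last pictures the pin sits level in both slots, all three jars stand upright in the tray, and each steel cutter is knob up in its own bay of the tin; no verdict came back.

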